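# Wind the filler's plunger free and hang its barrel beside the grater

### The arm

A 6-joint arm with a two-finger parallel gripper is mounted at the origin on a cart in front of the work surface, level with it; the furniture and walls round the work are solid. World frame = base frame: x ahead of the robot, y to its left, z up, the work surface at z = 0. Lengths are in m, angles in rad, forces in N, time in s.
With the tool pointing down it reaches from about 0.2 to 0.875 m from the base axis. Payload 3.4 kg.
Tool frame: the origin (TCP) lies midway between the tips of the shut fingers; the grasp point (between the pads) lies 19 mm behind it; z points along the fingers, x is the direction in which the jaws open and shut, and the axes are right-handed (so a half turn about z gives the same grasp; the last joint's range is limited). The gripper opens to 94 mm and grips with 3 to 60 N. Pads are 16 mm wide; open, the fingers measure 119 mm over their backs; the gripper's body (75 mm by 177 mm) begins 78 mm behind the grasp point.
Start: joints at [1.061, 0.276, 1.505, -0, 1.361, -0.121], TCP at [0.218, 0.532, 0.167] pointing down, gripper open.
Joint ranges: [-2.89, 2.89], [-0.75, 2.08], [0.22, 2.7], [-1.18, 4.32], [0.11, 2.71], [-2.7, 2.7]. Speed limits (rad/s): [2.57, 2.57, 3.14, 3.14, 3.14, 3.14].

### API

Orientations are given as a unit quaternion [w, x, y, z].
In Python, from plant import robot gives the robot as it stands. The module is installed in compiled form; this text tells all that it offers. Calls block until the motion is done:
- robot.movep(position, orientation): joint-space move of the TCP to a pose.
- robot.move_linear(position, orientation=None, speed=0.15): straight line of the TCP; orientation=None keeps the orientation; speed is the mean speed in m/s.
- robot.move_joints(angles): joint-space move.
- robot.gripper_to(opening, effort=None): finger opening in m; effort is the grip in N (None keeps the last); returns when the fingers have stopped.
- robot.wait(seconds).
- robot.solve_ik(position, orientation): joint angles nearest the present ones, or None.
- robot.observe(): the state.
- robot.capture(name): name is "side" or "top"; returns the picture (400x640x3 uint8, blue, green, red); there is no depth.
- robot.calibration(name): a dict with "fx", "fy", "cx", "cy" (pixels), "origin" and "attitude" of the camera in the world. Camera axes: x right, y up, looking along -z (the intrinsics and any distortion apply to the point x, -y, -z); pixel columns grow to the right and rows downward; lengths in m; the calibration is good to about 2 mm. A picture is of the moment at which its call begins. calibration takes no time and is no camera call.
A pose or a line that the arm cannot do raises robot.Unreachable and nothing moves.
- robot.job_done(): hands the job in, once; it reports no verdict.
The state is a dict: "clock": time; "joint_positions": joint angles; "joint_vel": joint speeds; "joint_torque": joint torques, N m; "position": TCP position; "orientation": TCP orientation; "contact_force": force on the tool from outside, world axes, zero at the start; "wrist_torque": the same for the moment, N m; "opening": finger opening in m.
Only numpy, scipy, OpenCV 4.12 (cv2) and the standard library are available. Lean on these libraries where they do the work, as an engineer would, in place of code of your own. Each camera call takes 0.05 s, during which the arm holds its last target.

### The job

The sausage filler has been rinsed and must come apart to dry. Wind its crank clockwise (as you face it) until the plunger comes out of the barrel and the crank suddenly goes light, and stop there, before the rack runs on to the end of its travel. Then lift the barrel out of its bed by its handle and hang it by that handle on both prongs of the drip stand, level, in front of the grater; the grater must stay on the prongs and everything else must stay where it is.

Things in the scene. Friction and masses are not known exactly. Their poses are not given: they have to be found in the camera images.
- press: Sausage filler (white, aluminium; fixed). Origin under it on the worktop; x to its back, y along the barrel towards the gear housing (70 x 66, at y 68, top z 155). Barrel in its bed y -135 to -10, axis z 88, mouth to +y. Toothed rack through the housing carries the plunger; its tail comes out to y 225 at most. Lugs and cheeks (2.5 mm play) let the barrel out only straight up, once the plunger is out.
- crank (a joint): Crank angle in rad, 0 to 6 at the start; grows as it is wound clockwise as seen from the robot. At angle a the grip is, in the press frame, at y = 68 - 50 sin(a), z = 118 + 50 cos(a) mm (0: arm straight up). It stays where it is left. About 4 to 6 N at the grip while the plunger's seal rubs in the barrel, about 1 N once it is out.
- plunger (a joint): How far the plunger is wound back, in m: 0.006 m per rad of crank angle. At 0.080 its front face is level with the barrel's mouth; the resistance drops away between 0.078 and 0.085 and the barrel is then free. The rack's end stop is at 0.110; stop before 0.107.
- crank_axis (a point): Point on the crank's axis of rotation (along the press's x), in the plane of the middle of the grip, 90 mm in front of the press origin, 118 mm above the worktop: the grip's middle circles it upright with 50 mm radius. Its axes are the press's.
- crank_grip (a point): Middle of the black crank grip: round, 56 long, 21 to 24 thick, level along the press's x, pointing to the robot's side; it spins freely on its pin, so a gripper can keep its orientation. The crank arm is 40 mm behind this point, the housing 55 mm. From straight above a gripper's body meets arm and hub in the lower half turn: lean it 30 to 45 degrees back towards the robot.
- barrel: Steel barrel, loose, about 0.3 kg: tube 58 mm thick, 125 long, square 66 mm collars at both ends, white nozzle (45 long) at the closed end. Origin at the middle of its flat underside; y along its axis to its open mouth, z up; axis at z 33, collar tops at 66.
- barrel_handle (a point): Middle of the straight black handle bar on top of the barrel: 12 mm round bar along the barrel's y, straight for 92 mm, 106 mm above the barrel's underside, a post at each end (96 mm clear between them). 38 mm are open below the bar down to the tube (34 mm down to the collars' tops).
- drip_stand: Drip stand, fixed: grey tray 190 x 170 x 14, two steel posts (285 tall) 78 mm behind the origin (under the tray's middle; x to its back). Two level steel prongs, 8 mm thick, at y -34 and +34, run forward from the posts at z 262 to x -62 and turn up to black tips at x -68, tops at z 277. Things go on from the front over the tips; fingers have room between the prongs.
- hook_seat (a point): Where the middle of the barrel's handle bar rests when hung: midway between the prongs, 272 mm above the worktop, 22 mm in front of the stand's origin, on the free front part of the prongs. Its axes are the stand's; the bar lies along y.
- grater: Flat steel grater, loose, 0.22 kg, hanging by its wire handle (8 mm, along y) on the back part of both prongs, 36 to 50 mm behind the stand's origin. Origin at the middle of that wire; plate 112 wide, 4 thick, from 30 to 155 mm below it. It can swing and slide.
- pot_brush: Bystander, leave it alone: the turned wooden pot brush (58x56x87 mm) standing in the stand's tray. Origin at the middle of its underside.
- lemon: Bystander, leave it alone: a lemon (72x57x58 mm) lying loose. Origin at the middle of its underside.
- garlic: Bystander, leave it alone: a garlic bulb (56x56x56 mm) behind the filler. Origin at the middle of its underside.
- jar: Bystander, leave it alone: a glass jar with a dark lid (65 wide, 86 tall mm) behind the filler. Origin at the middle of its underside.
- pear: Bystander, leave it alone: a green-brown pear (126x70x69 mm) lying loose. Origin at the middle of its underside.
- mug_green: Bystander, leave it alone: a mug, green above and white below (78x116x101 mm). Origin at the middle of its underside.

How it is judged:
On the way, in this order (a step that is already met when the one before it is completed fails the run):
1. the plunger has been wound out of the barrel's mouth while the barrel lies in its bed (value of joint plunger above 0.081 m and z of barrel in the frame of press below 0.062 m), for 0.2 s.
2. the barrel has been lifted out of its bed (z of barrel in the frame of press above 0.105 m), for 0.1 s.
At the end, for the whole second after the job is handed in: Barrel at rest, level (0.2 rad), hung by its handle on both prongs: bar within 15 mm of midway, 7 mm of the resting height, 38 mm in front to 32 mm behind the seat point. Grater still hung at rest, 30 to 100 mm behind the seat. Plunger 0.081 to 0.107 m back (x of barrel_handle in the frame of hook_seat between -0.038 and 0.032 m and y of barrel_handle in the frame of hook_seat between -0.015 and 0.015 m and z of barrel_handle in the frame of hook_seat between -0.007 and 0.007 m and angle between each of barrel, grater's own z axis and vertical below 0.2 rad and x of grater in the frame of hook_seat between 0.03 and 0.1 m and y of grater in the frame of hook_seat between -0.015 and 0.015 m and z of grater in the frame of hook_seat between -0.01 and 0.006 m and value of joint plunger between 0.081 and 0.107 m and linear speed of each of barrel, grater below 0.04 m/s); the robot touches nothing.
It fails at once if the rack is run on to the end of its travel (plunger past 0.107 m) (value of joint plunger above 0.107 m).
It fails at once if the barrel is wrenched up while the plunger is still in it (value of joint plunger below 0.079 m and z of barrel in the frame of press above 0.067 m).
It fails at once if the grater is knocked about: its handle moves more than 40 mm (distance of grater from where it was at the start of the episode above 0.04 m).
It fails at once if a bystander is moved more than 25 mm (distance of any of pot_brush, lemon, garlic, jar, pear, mug_green from where it was at the start of the episode above 0.025 m).
It also fails if it takes over 72 s, if anything falls off the work surface, if the arm or the gripper's body presses on something with over 40 N, if the wrist force passes 120 N, or if a joint passes its speed limit or range.

## Working session

There is one attempt and no reset: what is moved stays moved. The work goes in short steps, each a Python script; the robot and the scene stay as the last script left them, time stands still between calls to the robot, and variables do not carry over. Pictures are saved under pics/ and viewed, and the job is handed in when it is done.

```bash
mkdir -p pics; ls
python3 - <<'E'
from plant import robot
import cv2
for n in("side","top"):
    im=robot.capture(n); cv2.imwrite(f"pics/{n}0.png",im); print(n,robot.calibration(n))
print(robot.observe())
E
```

```text
pics
side {'fx': 496.5230293439509, 'fy': 496.5230293439509, 'cx': 320.0249922307761, 'cy': 192.05816864840529, 'origin': array([ 0.17931981, -1.04063854,  1.13938856]), 'attitude': array([ 0.8924859 ,  0.41862503, -0.07095349, -0.15227474])}
top {'fx': 514.7286962467097, 'fy': 514.7286962467097, 'cx': 310.6732557503996, 'cy': 187.50568932610884, 'origin': array([-0.27003499,  0.24681464,  1.47780381]), 'attitude': array([-0.60085753, -0.17720393,  0.22219996,  0.74712527])}
{'clock': 0.1, 'joint_positions': array([ 1.06103688e+00,  2.76550622e-01,  1.50593424e+00,  3.71821505e-05,
        1.36065985e+00, -1.20973570e-01]), 'joint_vel': array([-6.34930501e-04, -5.07810367e-04, -2.58415896e-03,  8.89555179e-06,
        1.32571791e-04,  2.63914418e-03]), 'joint_torque': array([ 9.91335328e-04, -4.05457985e+01, -2.37779367e+01,  7.04259169e-02,
        2.99501431e-02, -2.65735679e-05]), 'position': array([0.21768622, 0.53164546, 0.16650931]), 'orientation': array([ 3.35266895e-04,  8.30382911e-01,  5.57192623e-01, -7.00104818e-04]), 'contact_force': array([-0.07409787, -0.03878628, -0.12151351]), 'wrist_torque': array([-0.00990185, -0.01723268, -0.00197505]), 'opening': 0.09393765103094165}
```

View pics/side0.png

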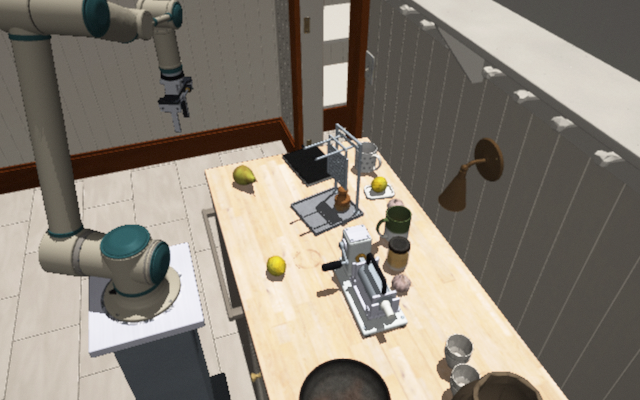

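View pics/top0.png

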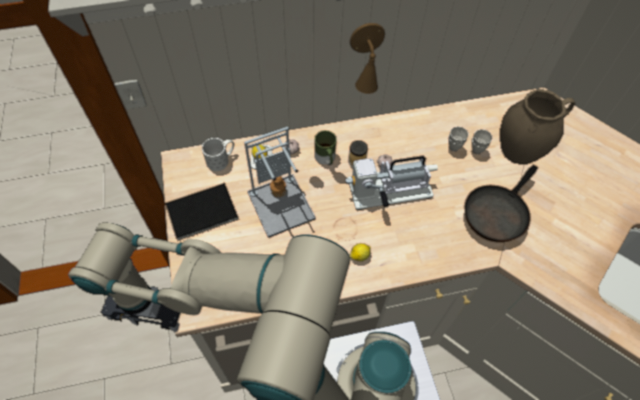

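The side view shows the filler around (365,280) with the crank grip at (332,267), and the stand around (330,190). The top view shows the filler around (395,180), the grip at (385,200) and the stand at (280,180). I'll enlarge both.

Run:
```python
import cv2
s=cv2.imread("pics/side0.png");t=cv2.imread("pics/top0.png")
def crop(im,x,y,w,h,k,n):
    c=cv2.resize(im[y:y+h,x:x+w],None,fx=k,fy=k,interpolation=cv2.INTER_CUBIC)
    for i in range(0,w,10):
        cv2.line(c,(i*k,0),(i*k,4 if i%50 else 10),(0,0,255),1)
        if i%20==0: cv2.putText(c,str(x+i),(i*k,20),0,.35,(0,0,255),1)
    for j in range(0,h,10):
        cv2.line(c,(0,j*k),(4,j*k),(0,0,255),1)
        if j%20==0: cv2.putText(c,str(y+j),(6,j*k+4),0,.35,(0,0,255),1)
    cv2.imwrite(f"pics/{n}.png",c)
crop(s,310,215,110,125,5-1,"s_press"); crop(s,270,110,110,130,4,"s_stand")
crop(t,330,140,120,75,6,"t_press"); crop(t,235,120,100,120,5,"t_stand")
```

```text
(no output)
```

View pics/s_press.png

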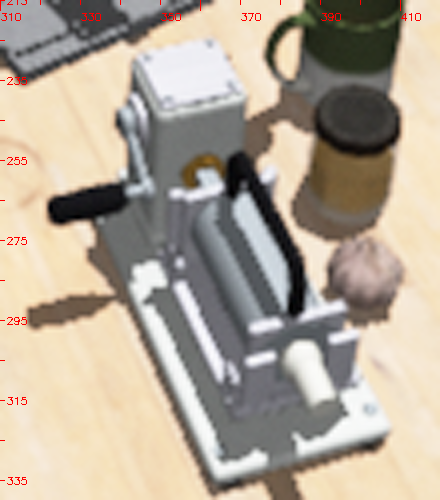

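View pics/s_stand.png

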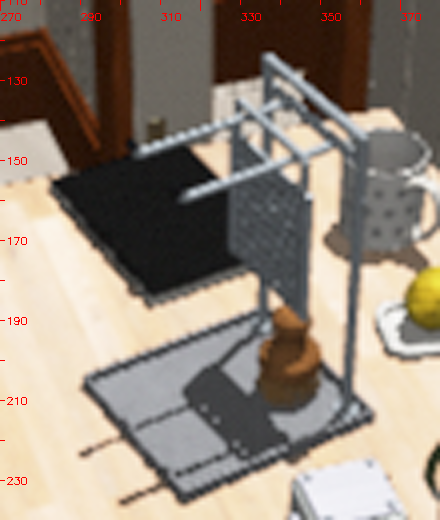

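View pics/t_press.png

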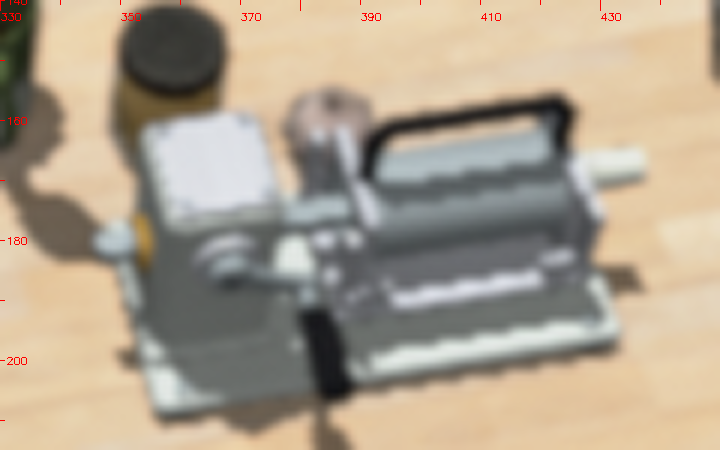

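View pics/t_stand.png

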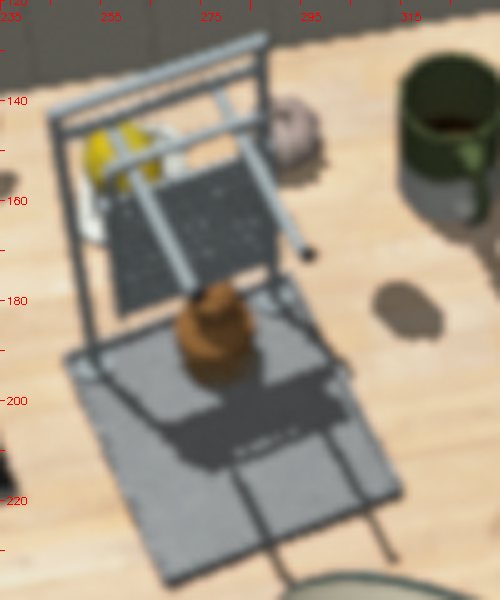

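```bash
cat > h.py <<'E'
import numpy as np
from scipy.spatial.transform import Rotation as R
from scipy.optimize import least_squares
CAL=None
def cal():
    global CAL
    if CAL is None:
        from plant import robot
        CAL={n:robot.calibration(n) for n in("side","top")}
    return CAL
def proj(n,P):
    c=cal()[n]; q=c['attitude']
    p=(np.atleast_2d(P)-c['origin'])@R.from_quat([q[1],q[2],q[3],q[0]]).as_matrix()
    return np.c_[c['cx']+c['fx']*p[:,0]/-p[:,2], c['cy']+c['fy']*p[:,1]/p[:,2]]
def W(pose,p):
    x,y,a=pose[:3]; p=np.atleast_2d(p); c,s=np.cos(a),np.sin(a)
    return np.c_[x+c*p[:,0]-s*p[:,1], y+s*p[:,0]+c*p[:,1], p[:,2]]
def fit(obs,x0):
    f=lambda v:np.concatenate([(proj(n,W(v,p))[0]-u) for n,p,u in obs])
    r=least_squares(f,x0,loss='soft_l1'); return r.x,f(r.x).reshape(-1,2)
def tri(us,ut,x0=(.5,0,.15)):
    f=lambda P:np.concatenate([proj('side',P)[0]-us,proj('top',P)[0]-ut])
    r=least_squares(f,x0);return r.x,r.fun
E
cat > m1.py <<'E'
from h import *
np.set_printoptions(precision=4,suppress=True)
H=.155
press=[('side',(-.035,.101,H),(343.75,230.5)),('side',(.035,.101,H),(365.5,225)),('side',(.035,.035,H),(371.25,238.75)),('side',(-.035,.035,H),(348,242.5)),
('top',(.035,.101,H),(353.3,161.7)),('top',(.035,.035,H),(374.2,158.7)),('top',(-.035,.035,H),(377,176)),('top',(-.035,.101,H),(358,177.5))]
p,r=fit(press,[.6,0,0]);print("press",p);print(r)
T=.014
st=[('top',(.095,.085,T),(248,191.4)),('top',(.095,-.085,T),(293,174.4)),('top',(-.095,-.085,T),(315.6,218.4)),('top',(-.095,.085,T),(268.6,237.6)),
('side',(-.095,.085,T),(290.75,206.2)),('side',(-.095,-.085,T),(315.75,235)),('side',(.095,-.085,T),(363,213.75)),
('top',(-.068,.034,.273),(275,178.4)),('top',(-.068,-.034,.273),(296.6,171)),('side',(-.068,.034,.273),(303.25,147)),('side',(-.068,-.034,.273),(315.75,159.5))]
s,r=fit(st,[.6,.3,0]);print("stand",s);print(r)
g,e=tri((332.5,265.5),(384.2,198.8));print("grip",g,e)
c,sn=np.cos(p[2]),np.sin(p[2]);d=g[:2]-p[:2];print("grip in press",c*d[0]+sn*d[1],-sn*d[0]+c*d[1],g[2])
for q in[(0,-.0725+.048,.161),(0,-.0725-.048,.161)]: print("bar end",W(p,q),proj('side',W(p,q)),proj('top',W(p,q)))
E
python3 m1.py
```

```text
press [ 0.5993 -0.1953 -0.1093]
[[-2.689  -3.4641]
 [-0.9647 -1.7906]
 [ 0.2449  0.3407]
 [-0.7649  0.696 ]
 [ 0.6385 -2.6747]
 [ 0.2171 -1.4439]
 [ 1.3378 -0.719 ]
 [-0.6167 -0.3629]]
stand [0.6171 0.147  0.2156]
[[-0.5841 -0.7575]
 [ 0.5042 -1.0713]
 [ 1.2921 -1.6123]
 [ 0.1296 -1.4765]
 [-1.1584 -2.0293]
 [-0.5343 -1.2788]
 [ 0.3462 -0.8854]
 [ 0.7872  0.5117]
 [ 1.2056 -0.3484]
 [-1.2532 -0.2183]
 [-2.288  -1.656 ]]
grip [ 0.5202 -0.1682  0.092 ] [-0.4992  0.4189 -0.2758 -0.685 ]
grip in press -0.08159390477911084 0.018297245411167447 0.09199525538023132
bar end [[ 0.5966 -0.2196  0.161 ]] [[365.8905 255.0572]] [[395.2072 163.4274]]
bar end [[ 0.5861 -0.3151  0.161 ]] [[377.1102 282.3065]] [[425.1147 160.8151]]
```

```bash
cat > ov.py <<'E'
from h import *
import cv2
def lines_press(a=None):
    L=[]
    box=lambda x0,x1,y0,y1,z0,z1:[((x0,y0,z1),(x1,y0,z1)),((x1,y0,z1),(x1,y1,z1)),((x1,y1,z1),(x0,y1,z1)),((x0,y1,z1),(x0,y0,z1)),((x0,y0,z0),(x0,y0,z1)),((x1,y0,z0),(x1,y0,z1)),((x0,y1,z0),(x0,y1,z1))]
    L+=box(-.035,.035,.035,.101,.03,.155)
    L+=[((0,-.1205,.161),(0,-.0245,.161)),((0,-.1205,.161),(0,-.1205,.121)),((0,-.0245,.161),(0,-.0245,.121))]
    L+=box(-.033,.033,-.135,-.130,.055,.121)
    L+=box(-.033,.033,-.015,-.010,.055,.121)
    L+=[((0,-.135,.088),(0,-.18,.088))]
    if a is not None:
        y,z=.068-.05*np.sin(a),.118+.05*np.cos(a)
        L+=[((-.118,y,z),(-.062,y,z))]
    return L
def lines_stand():
    z=.014
    L=[((-.095,-.085,z),(.095,-.085,z)),((.095,-.085,z),(.095,.085,z)),((.095,.085,z),(-.095,.085,z)),((-.095,.085,z),(-.095,-.085,z))]
    for y in(-.034,.034):
        L+=[((.078,y,.262),(-.062,y,.262)),((-.062,y,.262),(-.068,y,.277))]
    return L
def overlay(im,view,pose,L,x,y,w,h,k,out,col=(0,0,255)):
    c=cv2.resize(im[y:y+h,x:x+w],None,fx=k,fy=k,interpolation=cv2.INTER_CUBIC)
    d=c.copy()
    for p,q in L:
        u=proj(view,W(pose,[p,q])); u=((u-[x,y]+.5)*k*8).astype(int)
        cv2.line(d,tuple(map(int,u[0])),tuple(map(int,u[1])),col,1,cv2.LINE_AA,3)
    cv2.imwrite(out,d)
E
cat > m2.py <<'E'
from ov import *
p=[.5993,-.1953,-.1093]; s=[.6171,.147,.2156]
S=cv2.imread("pics/side0.png");T=cv2.imread("pics/top0.png")
overlay(S,'side',p,lines_press(1.5),325,220,75,95,6,"pics/o1.png")
overlay(T,'top',p,lines_press(1.5),340,140,110,70,7,"pics/o2.png")
overlay(S,'side',s,lines_stand(),280,115,95,125,5-1,"pics/o3.png")
overlay(T,'top',s,lines_stand(),240,120,85,120,4,"pics/o4.png")
a=[cv2.imread(f"pics/o{i}.png") for i in(3,4)]
cv2.imwrite("pics/o34.png",np.hstack([cv2.copyMakeBorder(i,0,500-i.shape[0],0,5,0) for i in a]))
E
python3 m2.py
```

```text
(no output)
```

View pics/o1.png

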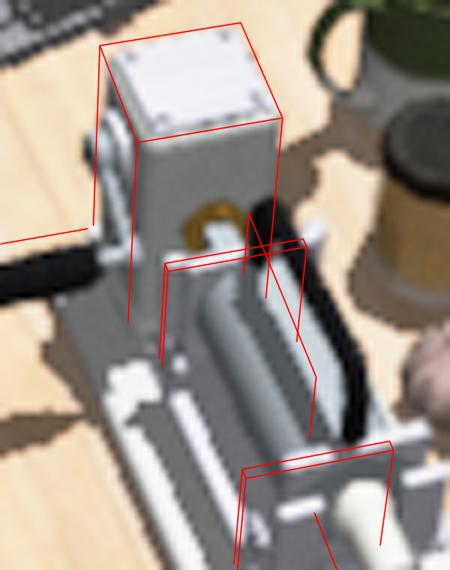

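View pics/o2.png

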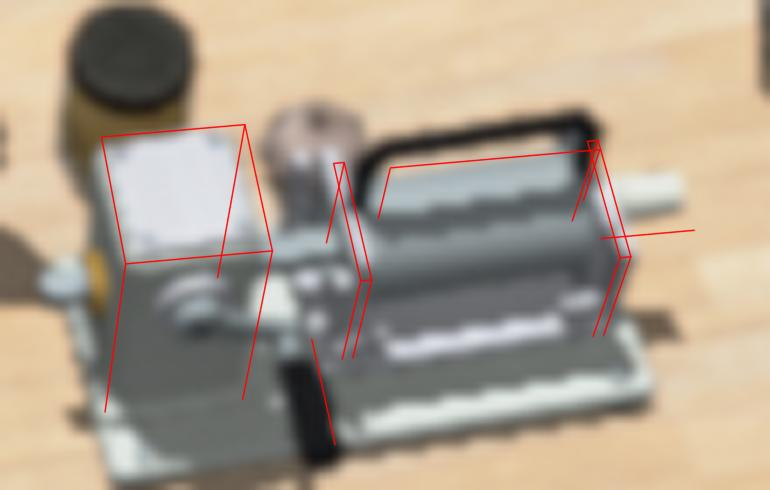

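View pics/o34.png

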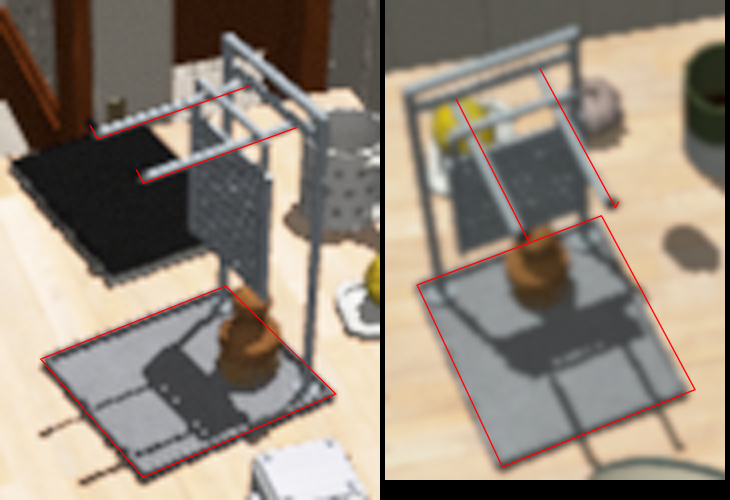

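```bash
cat > m3.py <<'E'
from ov import *
np.set_printoptions(precision=4,suppress=True)
H=.155
press=[('side',(.035,.035,H),(371.5,239)),('side',(-.035,.035,H),(347.8,243.2)),('side',(-.035,.101,H),(341.8,228.7)),('side',(.035,.101,H),(364.5,224.5)),
('top',(.035,.035,H),(374.9,158.8)),('top',(-.035,.035,H),(378.1,174.9)),('top',(-.035,.101,H),(356.9,177.4)),
('side',(0,-.0195,.161),(369.2,255)),('side',(0,-.1255,.161),(384,281.5)),('top',(0,-.0195,.161),(392.1,161.6)),('top',(0,-.1255,.161),(423.8,156.9)),
('top',(0,-.18,.088),(437.1,166.6)),('side',(0,-.18,.088),(389.5,314.5))]
p,r=fit(press,[.6,-.19,0]);print("press",p);print(r)
S=cv2.imread("pics/side0.png");T=cv2.imread("pics/top0.png")
overlay(S,'side',p,lines_press(1.9),325,220,75,95,6,"pics/o1.png")
overlay(T,'top',p,lines_press(1.9),340,140,110,70,7,"pics/o2.png")
g,e=tri((332,265),(383.7,198.3));print("grip",g,e)
c,sn=np.cos(p[2]),np.sin(p[2]);d=g[:2]-p[:2];y=-sn*d[0]+c*d[1];print("grip in press",c*d[0]+sn*d[1],y,g[2],np.arctan2(.068-y,g[2]-.118))
E
python3 m3.py
```

```text
press [ 0.6058 -0.1946 -0.0307]
[[ 0.7827 -1.1046]
 [ 0.9046  0.158 ]
 [-1.0582 -1.1789]
 [-0.8856 -2.078 ]
 [-1.9074 -2.3332]
 [ 0.502  -0.6566]
 [ 1.1029  0.0602]
 [-1.1771 -2.1478]
 [-0.3457  0.651 ]
 [ 0.6174 -0.0352]
 [ 1.1592 -0.3005]
 [-0.4794  0.7051]
 [ 0.3147  2.3027]]
grip [ 0.52   -0.1668  0.0936] [-0.2314  0.1943 -0.1277 -0.3174]
grip in press -0.08664406136615108 0.02523250691272191 0.09357740873733174 2.0896607891143577
```

View pics/o1.png

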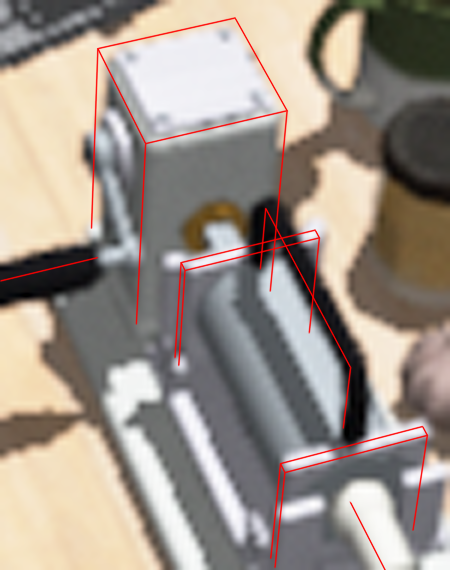

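View pics/o2.png

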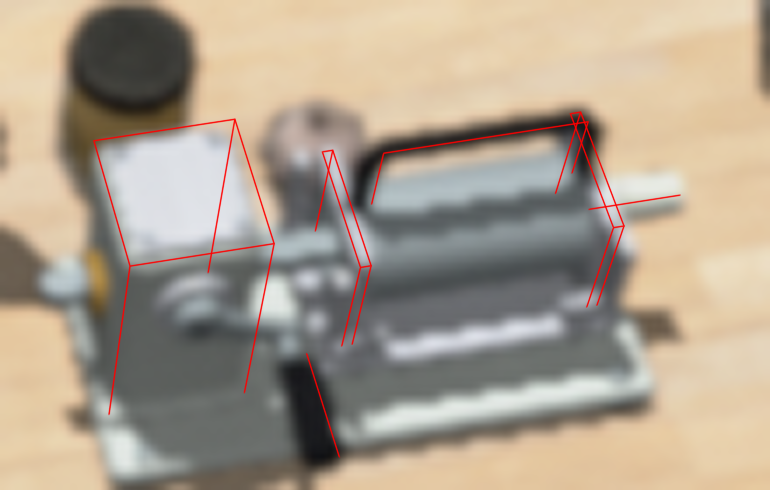

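```bash
cat >> h.py <<'E'
def back(n,u,z):
    c=cal()[n]; q=c['attitude']
    d=R.from_quat([q[1],q[2],q[3],q[0]]).apply([(u[0]-c['cx'])/c['fx'],-(u[1]-c['cy'])/c['fy'],-1])
    return c['origin']+d*(z-c['origin'][2])/d[2]
E
python3 - <<'E'
from h import *
import cv2
np.set_printoptions(precision=4,suppress=True)
def yaw(n,a,b,z):
    A,B=back(n,a,z),back(n,b,z);d=A-B;print(n,A,B,np.arctan2(-d[0],d[1]),np.hypot(*d[:2]))
T=lambda x,y:(340+x/7-.5,140+y/7-.5)
S=lambda x,y:(310+x/4-.5,215+y/4-.5)
yaw('top',T(130,472),T(650,400),.01)      # front bottom edge
yaw('side',S(125,275),S(215,490),.01)
yaw('top',T(378,146),T(560,120),.167) # bar top edge
yaw('side',(325+285/6-.5,220+225/6-.5),(325+357/6-.5,220+360/6-.5),.164) # bar right edge
yaw('side',(325+143/6-.5,220+140/6-.5),(325+282/6-.5,220+116/6-.5),.155) # housing edge along x
yaw('side',S(215,490),S(390,435),.01)
E
python3 - <<'E'
import cv2
s=cv2.imread("pics/side0.png");t=cv2.imread("pics/top0.png")
c=cv2.resize(s[250:345,330:415],None,fx=6,fy=6,interpolation=cv2.INTER_CUBIC);cv2.imwrite("pics/c1.png",c)
E
```

```text
top [ 0.5522 -0.0988  0.01  ] [ 0.5377 -0.3537  0.01  ] -0.05701952503507382 0.2552576952690065
side [ 0.5475 -0.1711  0.01  ] [ 0.5379 -0.3599  0.01  ] -0.051078421382295 0.1890196967277131
top [ 0.6052 -0.2159  0.167 ] [ 0.6015 -0.3006  0.167 ] -0.04330676859170809 0.0848021016335658
side [ 0.6078 -0.234   0.164 ] [ 0.6051 -0.3147  0.164 ] -0.03327333804759784 0.08080788176212059
side [ 0.5717 -0.1564  0.155 ] [ 0.6383 -0.1634  0.155 ] 1.466046295978941 0.0669952208895457
side [ 0.5379 -0.3599  0.01  ] [ 0.6662 -0.3595  0.01  ] 1.573996844298115 0.1283300654298102
```

View pics/c1.png

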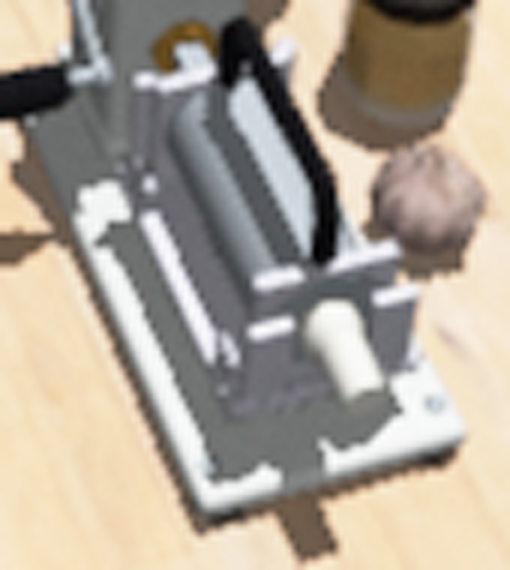

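Run:
```python
from h import *
np.set_printoptions(precision=4,suppress=True)
print("bar side",back('side',(377,267.5),.161),"bar top",back('top',(408.1,158.8),.161))
print(back('side',(330+250/6-.5,250+45/6-.5),.161),back('side',(330+318/6-.5,250+165/6-.5),.161))
T=lambda x,y:(340+x/7-.5,140+y/7-.5)
print(back('top',T(385,150),.161),back('top',T(575,122),.161))
# stand
for a in [(.161)]:
  pass
S=lambda x,y:(270+x/4-.5,110+y/4-.5); U=lambda x,y:(235+x/5-.5,120+y/5-.5)
# prong triangulation
for us,ut in [(S(133,148),U(200,292)),(S(183,198),U(308,255))]:
  P,e=tri(us,ut,(.6,.2,.27));print("tip",P,e)
from scipy.optimize import least_squares
# press fit with fixed yaw
```

```text
bar side [ 0.6064 -0.2697  0.161 ] bar top [ 0.6051 -0.265   0.161 ]
[ 0.607  -0.2307  0.161 ] [ 0.6063 -0.3037  0.161 ]
[ 0.6064 -0.2204  0.161 ] [ 0.603  -0.3094  0.161 ]
tip [0.5474 0.1685 0.272 ] [ 0.2038 -0.191   0.0812  0.2438]
tip [0.565  0.1029 0.2648] [ 0.0533 -0.05    0.0221  0.0665]
```

```bash
cat > c.py <<'E'
from h import *
PRESS=np.array([.6085,-.1946,-.045])
AX=W(PRESS,(-.09,.068,.118))[0]
def tool(yaw,lean,flip):
    px=np.array([np.cos(yaw),np.sin(yaw),0]);py=np.array([-np.sin(yaw),np.cos(yaw),0]);z=np.array([0,0,1.])
    zt=np.sin(lean)*px-np.cos(lean)*z; xt=flip*py
    M=np.c_[xt,np.cross(zt,xt),zt]; q=R.from_matrix(M).as_quat(); return np.r_[q[3],q[:3]],zt
def grip(a,r=.05,ax=AX,yaw=PRESS[2]):
    d=np.array([-np.sin(yaw),np.cos(yaw),0])
    return ax-d*r*np.sin(a)+np.array([0,0,r*np.cos(a)])
E
python3 - <<'E'
from c import *
from plant import robot
np.set_printoptions(precision=3,suppress=True)
print(AX,grip(2.075))
for lean in(.6,.7,.78):
  for f in(1,-1):
    q,zt=tool(PRESS[2],lean,f)
    for a in(0,1.57,2.075,3.14,4.71): print(lean,f,a,robot.solve_ik(grip(a)+.019*zt,q))
    print(robot.solve_ik(grip(2.075)-.10*zt,q))
E
```

```text
[ 0.522 -0.123  0.118] [ 0.52  -0.166  0.094]
0.6 1 0 [-0.593 -0.053  2.138  0.548  0.6   -2.504]
0.6 1 1.57 None
0.6 1 2.075 None
0.6 1 3.14 None
0.6 1 4.71 [-0.443  0.001  2.246  0.603  0.397 -2.471]
None
0.6 -1 0 [-0.593 -0.053  2.138  0.548  0.6    0.637]
0.6 -1 1.57 [-0.724  0.051  2.193  0.762  0.539  0.298]
0.6 -1 2.075 [-0.708  0.087  2.237  0.863  0.475  0.193]
0.6 -1 3.14 [-0.593  0.114  2.308  1.017  0.353  0.116]
0.6 -1 4.71 [-0.443  0.001  2.246  0.603  0.397  0.671]
[-0.865 -0.157  2.153  0.608  0.808  0.398]
0.7 1 0 None
0.7 1 1.57 None
0.7 1 2.075 None
0.7 1 3.14 [-0.655  0.129  2.404  1.56   0.378  2.662]
0.7 1 4.71 None
None
0.7 -1 0 [-0.655 -0.071  2.23   0.821  0.529  0.333]
0.7 -1 1.57 [-0.793  0.049  2.283  1.093  0.516 -0.079]
0.7 -1 2.075 [-0.777  0.094  2.329  1.25   0.471 -0.245]
0.7 -1 3.14 [-0.655  0.129  2.404  1.56   0.378 -0.479]
0.7 -1 4.71 [-0.492 -0.006  2.342  1.08   0.321  0.161]
[-1.    -0.182  2.262  0.824  0.798  0.101]
0.78 1 0 None
0.78 1 1.57 None
0.78 1 2.075 [-0.837  0.116  2.403  1.545  0.524  2.548]
0.78 1 3.14 [-0.711  0.162  2.484  1.9    0.477  2.266]
0.78 1 4.71 None
None
0.78 -1 0 [-0.71  -0.075  2.305  1.096  0.51   0.024]
0.78 -1 1.57 [-0.853  0.063  2.357  1.368  0.545 -0.403]
0.78 -1 2.075 [-0.837  0.116  2.403  1.545  0.524 -0.593]
0.78 -1 3.14 [-0.711  0.162  2.484  1.9    0.477 -0.876]
0.78 -1 4.71 [-0.537  0.005  2.422  1.576  0.338 -0.369]
[-1.125 -0.185  2.351  0.995  0.833 -0.159]
```

Run:
```python
from c import *
from plant import robot
import cv2
np.set_printoptions(precision=3,suppress=True)
q0=robot.observe()['orientation']
robot.movep([.16,.36,.40],q0)
q,zt=tool(PRESS[2],.65,-1)
p=grip(2.075)-.10*zt
j=robot.solve_ik(p,q);print(j)
jv=robot.solve_ik(p-.05*zt+[0,0,.08],q);print(jv)
robot.move_joints(jv)
robot.movep(p,q)
o=robot.observe();print(o['clock'],o['position'],o['contact_force'])
for n in("side","top"): cv2.imwrite(f"pics/{n}1.png",robot.capture(n))
a=cv2.resize(cv2.imread("pics/side1.png")[200:340,280:420],None,fx=4,fy=4,interpolation=2)
cv2.imwrite("pics/a1.png",a)
```

```text
[-0.929 -0.172  2.207  0.714  0.796  0.255]
[-1.036 -0.319  1.985  0.587  1.152  0.424]
3.9 [ 0.46  -0.163  0.174] [-0.439 -0.062 -0.123]
```

View pics/a1.png

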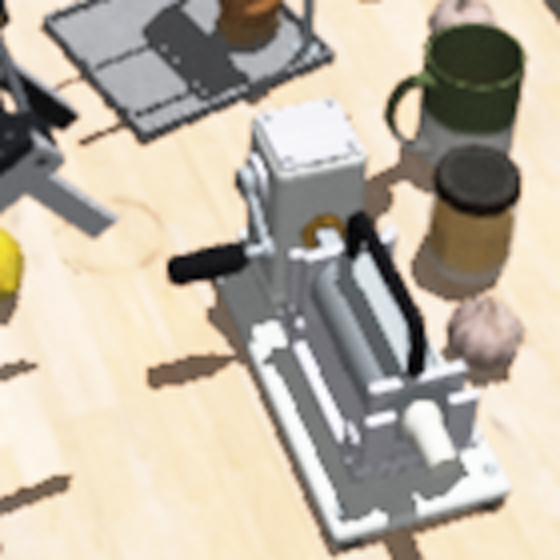

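View pics/top1.png

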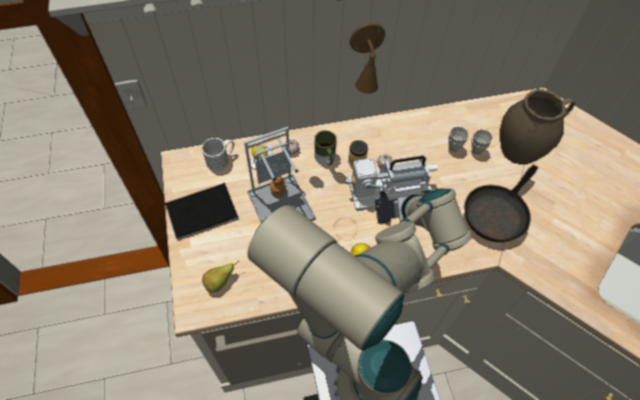

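Run:
```python
from c import *
from plant import robot
o=robot.observe();q=o['orientation'];M=R.from_quat([q[1],q[2],q[3],q[0]]).as_matrix()
for s in(-.047,0,.047): print(proj('side',o['position']+M[:,0]*s))
print(proj('side',[grip(2.075),AX]))
```

```text
[[306.35583086 237.45043319]]
[[311.08996456 249.39445508]]
[[316.07915477 261.98197389]]
[[331.62328175 265.04955408]
 [327.01928481 248.15976044]]
```

Run:
```python
from c import *
from plant import robot
import cv2
im=cv2.imread("pics/side1.png")
o=robot.observe();q=o['orientation'];M=R.from_quat([q[1],q[2],q[3],q[0]]).as_matrix()
x,y,k=230,180,6
c=cv2.resize(im[y:y+100,x:x+110],None,fx=k,fy=k,interpolation=2)
def P(p,col):
    u=(proj('side',p)[0]-[x,y]+.5)*k; cv2.circle(c,tuple(u.astype(int)),3,col,-1)
for b in range(0,120,20):
    for s,col in((-.047,(0,0,255)),(0,(0,255,0)),(.047,(255,0,0))): P(o['position']+M[:,0]*s-M[:,2]*b/1000,col)
cv2.imwrite("pics/a2.png",c)
```

```text
(no output)
```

View pics/a2.png

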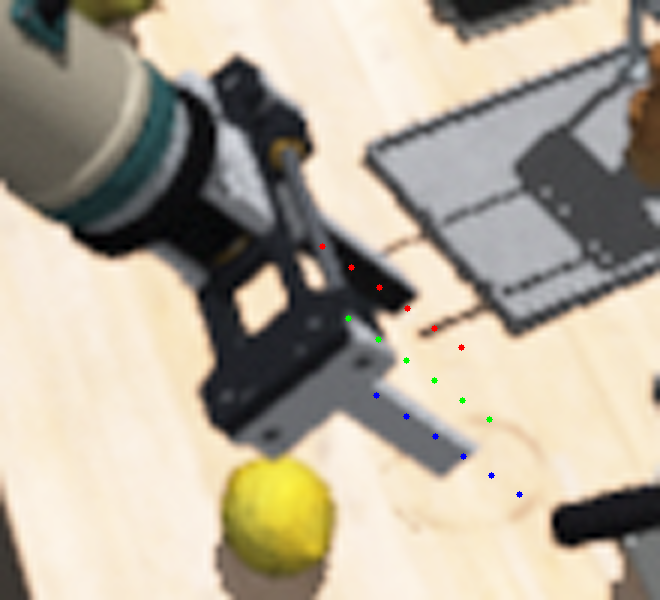

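```bash
cat > gshow.py <<'E'
from c import *
from plant import robot
import cv2,sys
def gshow(out,x,y,w,h,k,view='side'):
    im=robot.capture(view); o=robot.observe();q=o['orientation'];M=R.from_quat([q[1],q[2],q[3],q[0]]).as_matrix()
    c=cv2.resize(im[y:y+h,x:x+w],None,fx=k,fy=k,interpolation=2)
    for b in range(0,120,20):
        u=(proj(view,o['position']-M[:,2]*b/1000)[0]-[x,y]+.5)*k; cv2.circle(c,tuple(u.astype(int)),2,(0,255,0),-1)
    cv2.imwrite(out,c)
E
python3 - <<'E'
from gshow import *
for w in(.04,.0):
    robot.gripper_to(w,20); o=robot.observe(); print(o['clock'],o['opening'],o['position'])
    gshow(f"pics/g{int(w*1000)}.png",230,180,100,100,4)
a=np.hstack([cv2.imread("pics/g40.png"),cv2.imread("pics/g0.png")]);cv2.imwrite("pics/gg.png",a)
E
```

```text
4.95 0.0401982505090499 [ 0.45922203 -0.16360199  0.17342196]
5.7417 0.00040962042219543684 [ 0.45921717 -0.16363022  0.17344782]
```

View pics/gg.png

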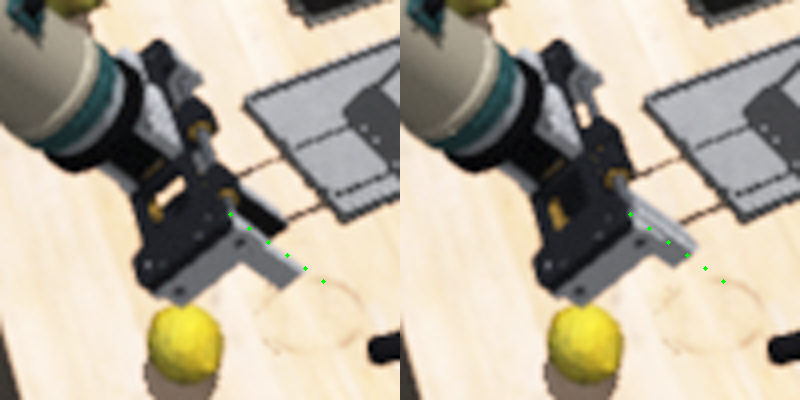

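Run:
```python
from gshow import *
print(proj('side',[(0,0,0),(0,0,.1)]),proj('top',[(0,0,0),(0,0,.1)]))
im=robot.capture('top');o=robot.observe();print(proj('top',o['position']))
cv2.imwrite("pics/t2.png",im);s=robot.capture('side')
for n,i in(('side',s),('top',im)):
    for p in[(0,0,0),(.1,0,0),(-.1,0,0),(0,.1,0),(0,-.1,0),(0,0,.15)]:
        cv2.circle(i,tuple(proj(n,p)[0].astype(int)),2,(0,0,255),-1)
    cv2.circle(i,tuple(proj(n,o['position'])[0].astype(int)),2,(0,255,0),-1)
cv2.imwrite("pics/b1.png",cv2.resize(s[180:340,60:340],None,fx=2.8,fy=2.8))
cv2.imwrite("pics/b2.png",cv2.resize(im[140:400,280:500],None,fx=2.3,fy=2.3))
```

```text
[[142.9367977  290.96061143]
 [134.6659611  267.78244119]] [[376.15546119 384.33009662]
 [380.37566892 375.63540767]]
[[391.74815805 200.94143331]]
```

View pics/b1.png

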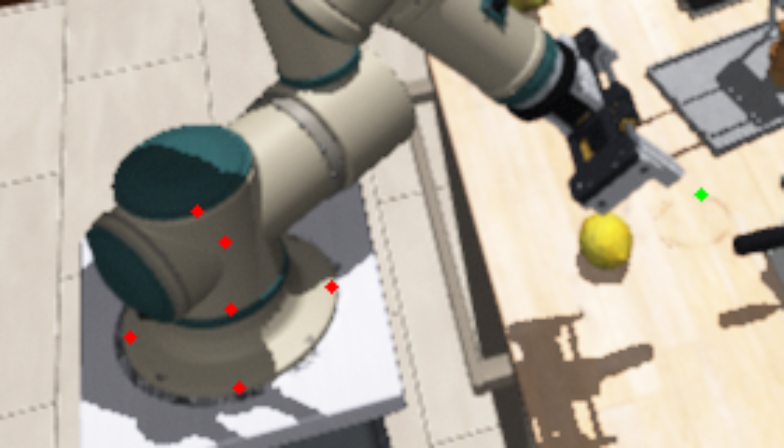

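View pics/b2.png

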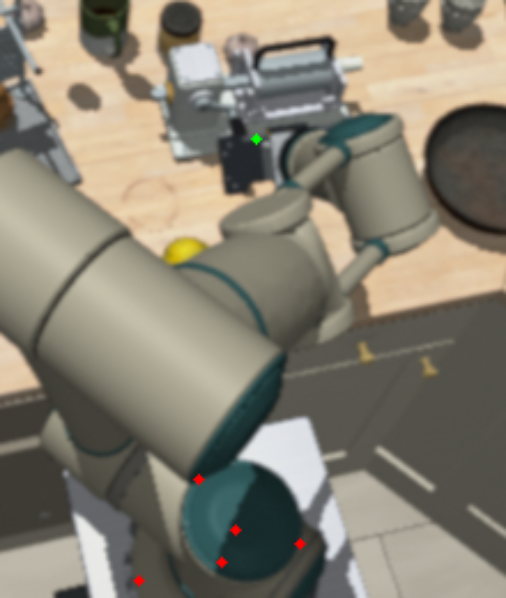

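Run:
```python
from gshow import *
gshow("pics/a3.png",350,150,110,90,7,'top')
print(robot.observe()['joint_positions'])
```

```text
[-0.92922141 -0.17228681  2.20738167  0.71411157  0.79608256  0.25490459]
```

View pics/a3.png

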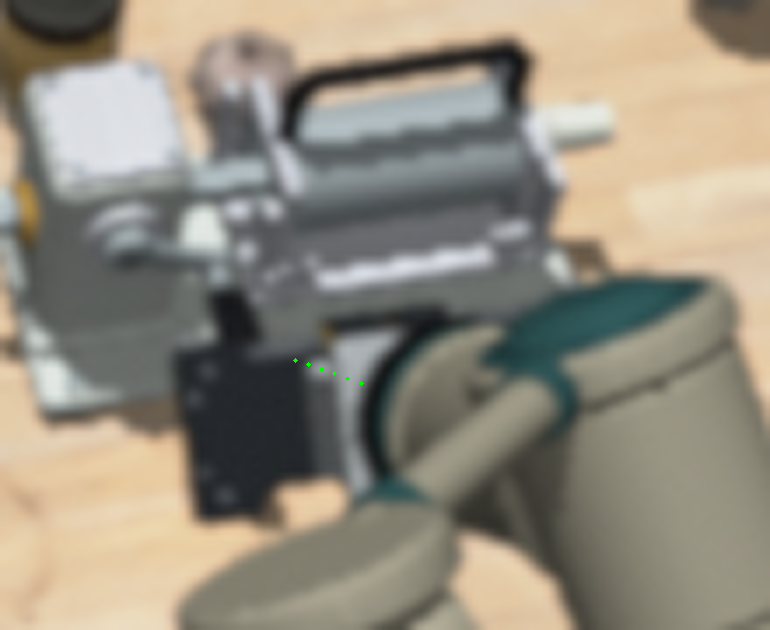

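Run:
```python
from gshow import *
np.set_printoptions(precision=3,suppress=True)
P=np.array([.459,-.1636,.1734])
for n in('side','top'):
    print(n,proj(n,P),[ (proj(n,P+d)-proj(n,P))[0] for d in .03*np.eye(3)])
def ov(im,view,pos,q,x,y,w,h,k,out,s=.047):
    M=R.from_quat([q[1],q[2],q[3],q[0]]).as_matrix()
    c=cv2.resize(im[y:y+h,x:x+w],None,fx=k,fy=k,interpolation=2)
    for b in range(0,120,20):
      for s_,col in((-s,(0,0,255)),(0,(0,255,0)),(s,(255,0,0))):
        u=(proj(view,pos-M[:,2]*b/1000+M[:,0]*s_)[0]-[x,y]+.5)*k; cv2.circle(c,tuple(u.astype(int)),2,col,-1)
    cv2.imwrite(out,c)
pos=np.array([.21768622,.53164546,.16650931]);q=np.array([3.35e-4,.830383,.5571926,-7e-4])
ov(cv2.imread("pics/side0.png"),'side',pos,q,130,60,90,90,6,"pics/s0g.png")
print(proj('top',pos))
```

```text
side [[310.366 249.88 ]] [array([10.601, -2.705]), array([-3.507, -7.604]), array([-0.151, -7.92 ])]
top [[391.753 201.02 ]] [array([-2.985, -8.32 ]), array([-9.688,  1.844]), array([ 1.378, -5.365])]
[[160.706 329.764]]
```

View pics/s0g.png

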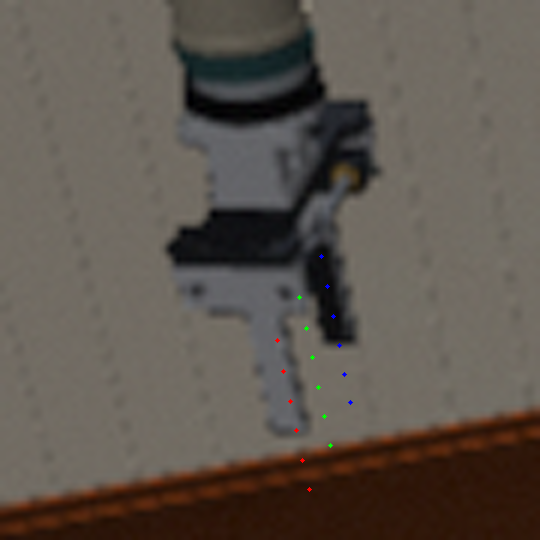

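Run:
```python
from gshow import *
np.set_printoptions(precision=3,suppress=True)
robot.gripper_to(.06,20)
q,zt=tool(PRESS[2],.65,-1)
robot.move_linear(grip(2.075)+.019*zt,q,speed=.12)
o=robot.observe();print(o['clock'],o['position'],o['contact_force'])
gshow("pics/a4.png",280,210,100,100,6)
gshow("pics/a5.png",350,150,90,80,6,'top')
```

```text
8.1083 [ 0.531 -0.167  0.079] [ 0.209  0.414 -0.33 ]
```

View pics/a4.png

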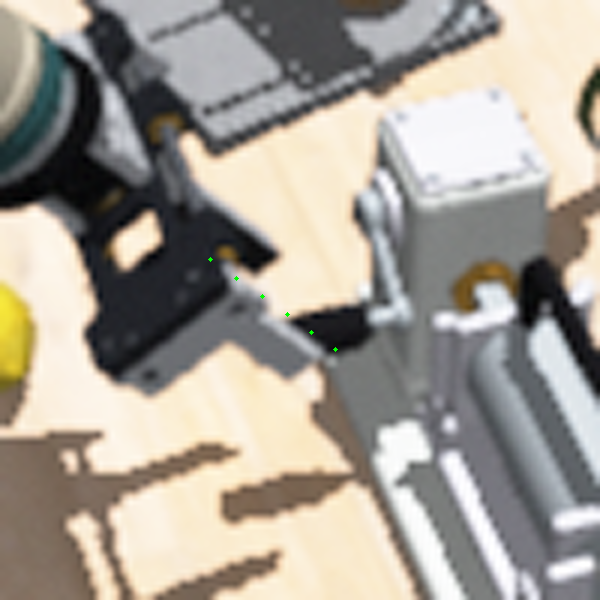

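View pics/a5.png

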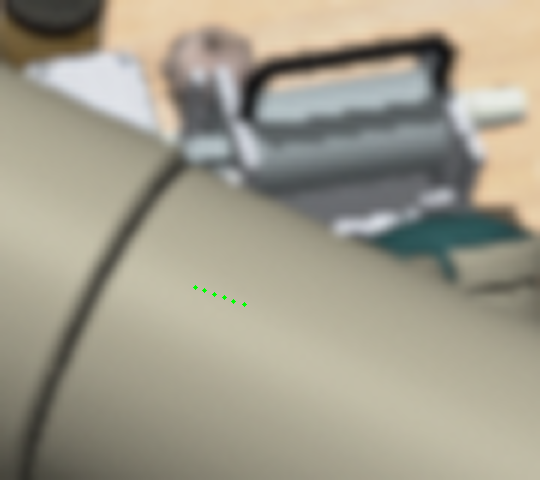

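Run:
```python
from gshow import *
np.set_printoptions(precision=3,suppress=True)
robot.gripper_to(.0,8)
o=robot.observe();print(o['clock'],o['position'],o['contact_force'],o['opening'])
gshow("pics/a6.png",280,210,100,100,6)
```

```text
9.2 [ 0.531 -0.167  0.079] [ 0.582 -0.443  1.01 ] 0.0007062022707832274
```

View pics/a6.png

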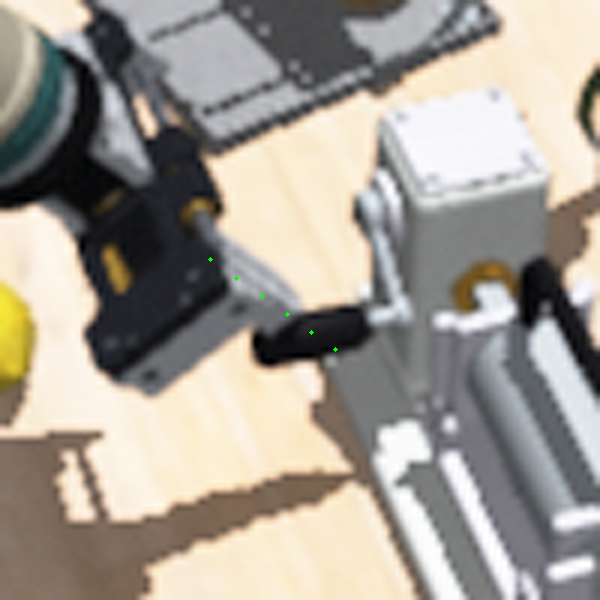

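Run:
```python
from gshow import *
np.set_printoptions(precision=3,suppress=True)
robot.gripper_to(.06,20)
q,zt=tool(PRESS[2],.65,-1)
robot.move_linear(grip(2.075)+(.019+.033)*zt,q,speed=.1)
o=robot.observe();print(o['clock'],o['position'],o['contact_force'])
gshow("pics/a7.png",280,210,100,100,6)
```

```text
10.7583 [ 0.551 -0.168  0.052] [ 0.147  0.79  -0.157]
```

View pics/a7.png

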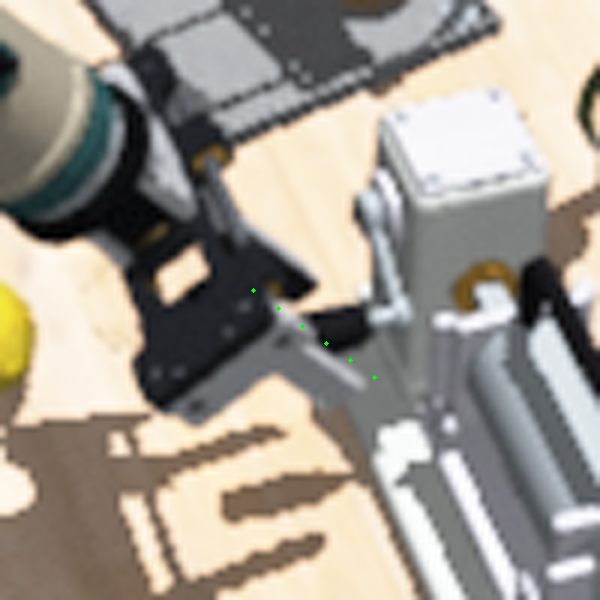

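Run:
```python
from gshow import *
np.set_printoptions(precision=3,suppress=True)
robot.gripper_to(.0,15)
o=robot.observe();print(o['clock'],o['position'],o['contact_force'],o['wrist_torque'],o['opening'])
gshow("pics/a8.png",280,210,100,100,6)
```

```text
11.475 [ 0.551 -0.169  0.052] [-1.608 -4.734 -0.321] [-0.535  0.686 -0.377] 0.023479072804861233
```

View pics/a8.png

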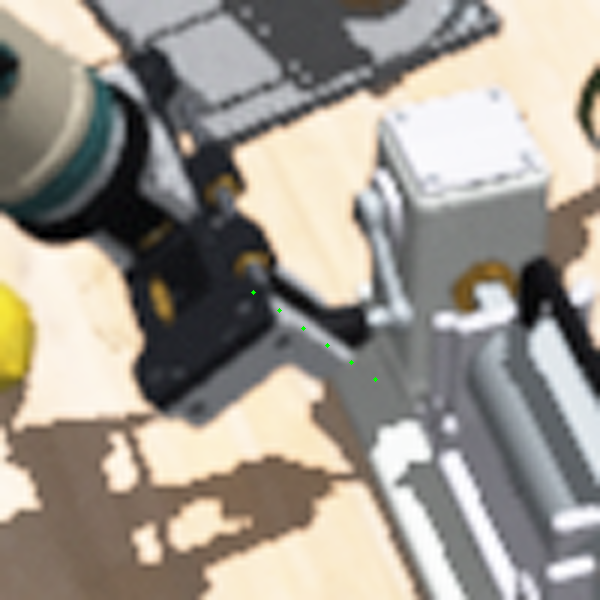

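```bash
cat > wind.py <<'E'
from gshow import *
np.set_printoptions(precision=2,suppress=True)
import sys,json
def run(a0,a1,n,base,r=.05,speed=.1,cen=(0,0)):
    """base: TCP position offset s.t. TCP = base + (grip(a)-AX)"""
    q,zt=tool(PRESS[2],.65,-1)
    d=np.array([-np.sin(PRESS[2]),np.cos(PRESS[2]),0]);log=[]
    for a in np.linspace(a0,a1,n+1)[1:]:
        robot.move_linear(base+grip(a,r)-AX,q,speed=speed)
        o=robot.observe();F=o['contact_force'];f=np.array([F@d,F[2]])
        t=np.array([-np.cos(a),-np.sin(a)]);rad=np.array([-np.sin(a),np.cos(a)])
        log.append((a,f@t,f@rad,F[0],o['opening']*1e3,np.linalg.norm(F)))
        if np.linalg.norm(F)>35: print("STOP force",F);break
    L=np.array(log);print(L);print(robot.observe()['clock']);return L
E
python3 - <<'E'
from wind import *
robot.gripper_to(.0,22)
o=robot.observe();print(o['opening'],o['contact_force'])
base=o['position']-(grip(2.075)-AX)
np.save("base.npy",base);print(base-AX)
run(2.075,2.075+2.1,6,base)
E
```

```text
0.02289833639821131 [-2.11 -4.84 -1.12]
[ 0.03 -0.   -0.04]
[[  2.43   2.9   -0.23   2.81  22.59   3.97]
 [  2.78   1.04  -5.46  -3.92  23.     6.89]
 [  3.13   0.91 -11.47  -9.04  22.85  14.67]
 [  3.48   2.42 -10.91  -9.46  22.92  14.61]
 [  3.83   3.41 -10.61  -9.4   22.35  14.47]
 [  4.18   4.33  -6.67  -9.05  22.58  11.93]]
13.6833
```

Run:
```python
from gshow import *
gshow("pics/a9.png",280,200,100,100,6)
u=proj('side',grip(4.175))[0];print((u-[280,200]+.5)*6)
```

```text
[258.3954344  267.30499229]
```

View pics/a9.png

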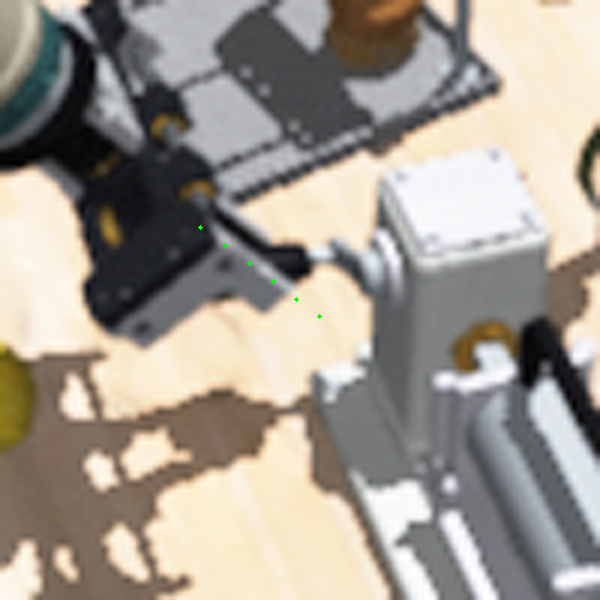

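Run:
```python
from wind import *
base=np.load("base.npy")
run(4.175,2.075+2*np.pi,12,base)
```

```text
[[  4.52   3.39  -4.81  -7.71  22.97   9.56]
 [  4.87   4.43  -2.11  -7.33  22.87   8.73]
 [  5.22   4.13   0.16  -7.36  22.95   8.38]
 [  5.57   3.04   6.15  -7.7   22.98  10.38]
 [  5.92   1.46  13.78 -11.94  22.63  18.41]
 [  6.27   1.88  16.1  -16.84  22.85  23.33]
 [  6.62   2.64   6.46  -8.3   23.04  10.69]
 [  6.96   3.5    3.69  -3.92  22.55   6.29]
 [  7.31   3.84   3.92  -2.06  22.51   5.78]
 [  7.66   4.36   4.88  -0.82  22.52   6.57]
 [  8.01   4.07   6.92   1.02  23.06   8.13]
 [  8.36   4.9    7.42   2.11  22.75   9.18]]
17.65
```

Run:
```python
from wind import *
base=np.load("base.npy")
L=run(2.075+2*np.pi,13.2,13,base)
L=run(13.2,14.9,6,base)
gshow("pics/a10.png",280,200,100,100,6)
```

```text
[[  8.73   3.99   6.06   2.96  22.87   7.85]
 [  9.1    2.83   0.58  -0.94  22.68   3.07]
 [  9.48   0.36  -4.68  -4.85  22.56   6.76]
 [  9.85   1.21  -5.93  -7.23  22.91   9.39]
 [ 10.22   3.49  -6.39  -7.86  22.73  10.65]
 [ 10.59   3.31  -4.2   -7.53  22.97   9.15]
 [ 10.97   2.21  -4.05  -7.02  22.65   8.26]
 [ 11.34   3.96  -2.67  -7.67  22.73   8.9 ]
 [ 11.71   4.64   0.66  -6.68  22.87   8.08]
 [ 12.08   2.07   5.24  -7.67  22.7    9.55]
 [ 12.46   1.84   8.64 -10.22  22.46  13.49]
 [ 12.83   3.58   5.41  -6.84  22.43   9.28]
 [ 13.2    3.31   3.98  -5.17  22.94   7.16]]
22.0167
[[13.48  1.77  5.46 -3.21 22.79  6.47]
 [13.77  1.08  4.67 -3.76 22.52  5.96]
 [14.05  1.08  5.17 -2.02 22.85  5.58]
 [14.33  1.03  4.13 -0.82 22.66  4.3 ]
 [14.62  1.4   5.74 -0.03 23.11  5.91]
 [14.9   1.42  5.63 -0.55 22.99  5.82]]
23.7667
```

View pics/a10.png

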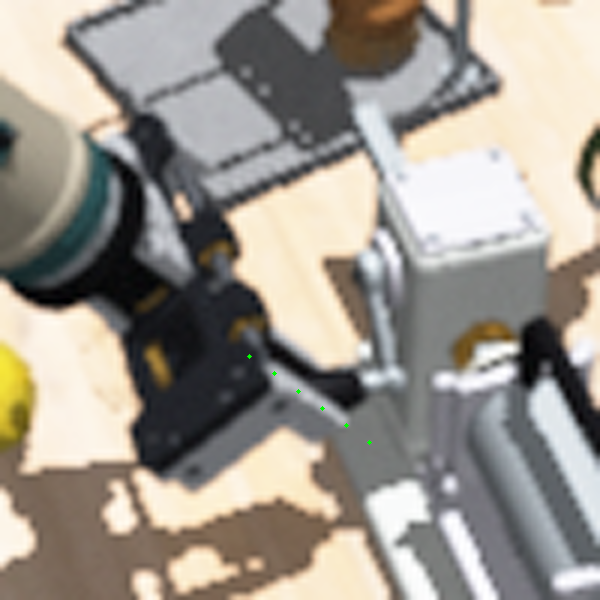

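Run:
```python
from wind import *
base=np.load("base.npy")
run(14.9,15.4,2,base,speed=.08)
robot.gripper_to(.06,20)
q,zt=tool(PRESS[2],.65,-1)
o=robot.observe();print(o['position'],o['contact_force'],o['opening'])
robot.move_linear(o['position']-.13*zt,q,speed=.2)
print(robot.observe()['clock'],robot.observe()['contact_force'])
gshow("pics/a11.png",280,190,110,120,5)
def down(yaw,lean=0.):  # tool x along yaw dir
    x=np.array([np.cos(yaw),np.sin(yaw),0]);z=np.array([0,0,-1.])
    qq=R.from_matrix(np.c_[x,np.cross(z,x),z]).as_quat();return np.r_[qq[3],qq[:3]]
for y in(PRESS[2],PRESS[2]+np.pi):
    print(robot.solve_ik([.606,-.267,.25],down(y)),robot.solve_ik([.606,-.267,.11],down(y)))
for y in(.22,.22+np.pi):
    print(robot.solve_ik([.59,.14,.25],down(y)),robot.solve_ik([.45,.12,.30],down(y)))
```

```text
[[15.15  0.79  3.92 -0.29 23.14  4.  ]
 [15.4   0.7   0.07 -1.61 22.81  1.79]]
24.4333
[ 0.55 -0.14  0.03] [-0.28 -0.68 -0.6 ] 0.059791912499381636
26.125 [ 1.68 -0.39  1.24]
[-0.52  0.38  1.15 -0.    1.61 -0.47] [-0.52  0.44  1.4  -0.    1.31 -0.47]
[-0.52  0.38  1.15 -0.    1.61  2.67] [-0.52  0.44  1.4  -0.    1.31  2.67]
[ 0.12  0.29  1.28 -0.    1.57 -0.1 ] [ 0.11  0.06  1.46 -0.    1.63 -0.11]
None None
```

View pics/a11.png

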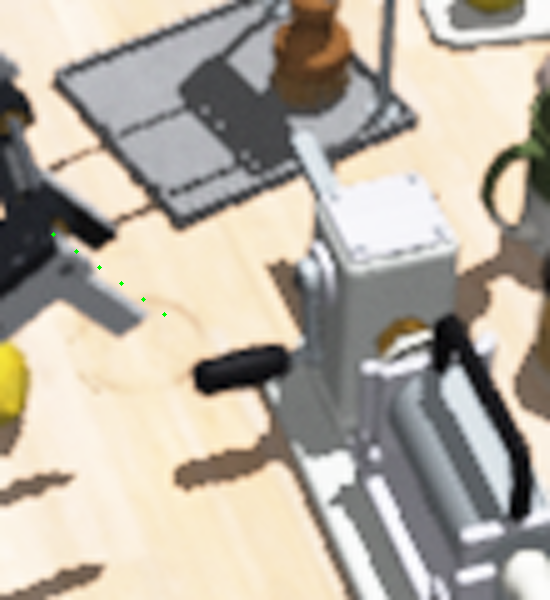

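```bash
cat >> c.py <<'E'
def down(yaw):
    x=np.array([np.cos(yaw),np.sin(yaw),0]);z=np.array([0,0,-1.])
    qq=R.from_matrix(np.c_[x,np.cross(z,x),z]).as_quat();return np.r_[qq[3],qq[:3]]
E
python3 - <<'E'
from gshow import *
np.set_printoptions(precision=3,suppress=True)
print(proj('side',grip(15.4)))
o=robot.observe()
robot.move_linear(o['position']+[-.02,0,.17],speed=.25)
robot.movep([.606,-.267,.22],down(PRESS[2]))
o=robot.observe();print(o['clock'],o['position'],o['contact_force'],o['opening'])
gshow("pics/a12.png",310,190,110,120,5)
gshow("pics/a13.png",360,110,110,90,6,'top')
E
```

```text
[[328.461 263.39 ]]
28.0 [ 0.605 -0.266  0.219] [ 0.142 -0.138  0.305] 0.05974047253485095
```

View pics/a12.png

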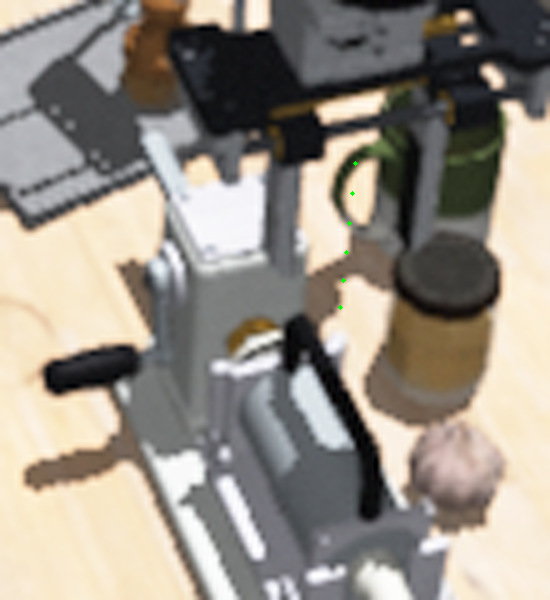

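View pics/a13.png

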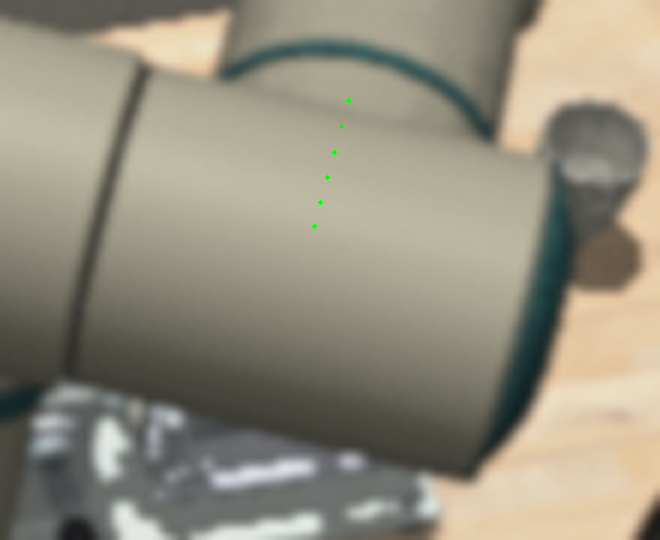

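Run:
```python
from gshow import *
np.set_printoptions(precision=3,suppress=True)
robot.move_linear([.603,-.267,.14],down(PRESS[2]),speed=.15)
o=robot.observe();print(o['clock'],o['position'],o['contact_force'],o['opening'])
gshow("pics/a14.png",335,210,80,100,6)
```

```text
28.7833 [ 0.603 -0.267  0.142] [-0.876 -0.263  0.562] 0.059924427051753715
```

View pics/a14.png

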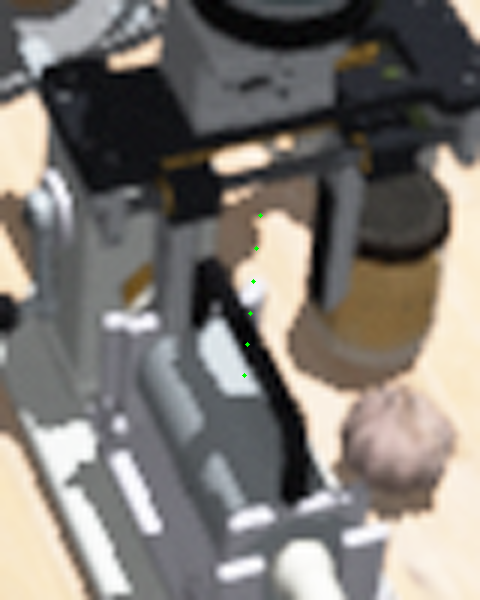

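Run:
```python
from gshow import *
np.set_printoptions(precision=3,suppress=True)
robot.move_linear([.603,-.267,.108],down(PRESS[2]),speed=.1)
o=robot.observe();print(o['clock'],o['position'],o['contact_force'],o['opening'])
robot.gripper_to(0,12)
o=robot.observe();print(o['clock'],o['position'],o['contact_force'],o['opening'],o['wrist_torque'])
gshow("pics/a15.png",335,210,80,100,6)
```

```text
29.3 [ 0.603 -0.267  0.108] [ 0.817 -0.53  -0.013] 0.05999283489211836
30.1083 [ 0.604 -0.267  0.108] [ 1.242 -0.269  0.182] 0.011466752093183572 [-0.09  -0.233  0.054]
```

View pics/a15.png

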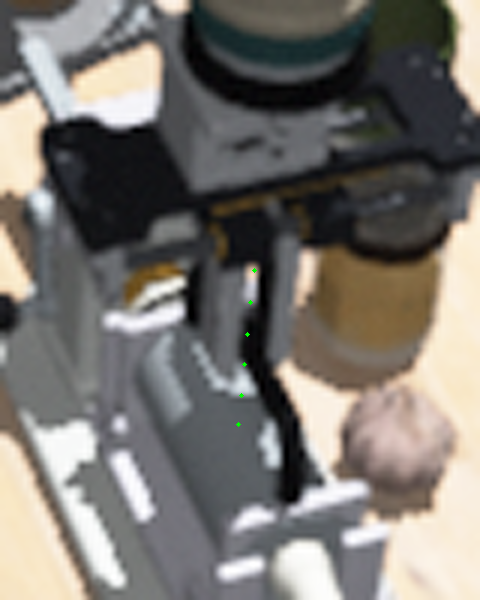

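Run:
```python
from gshow import *
np.set_printoptions(precision=3,suppress=True)
robot.gripper_to(0,45)
o=robot.observe();print(o['contact_force'],o['opening'])
p=np.array([.603,-.267,.108])
for dz in(.004,.012,.03,.06):
    robot.move_linear(p+[0,0,dz],down(PRESS[2]),speed=.06)
    o=robot.observe();print(dz,o['clock'],o['position'],o['contact_force'],o['wrist_torque'],o['opening'])
    if np.linalg.norm(o['contact_force'])>20: break
gshow("pics/a16.png",335,190,80,110,5)
```

```text
[1.608 1.037 0.932] 0.010743949690786734
0.004 30.625 [ 0.602 -0.267  0.111] [-0.828 -0.213 -4.109] [-0.017  0.088 -0.052] 0.010714706147080286
0.012 30.9083 [ 0.603 -0.267  0.12 ] [ 0.492 -0.706 -3.622] [0.012 0.016 0.007] 0.01063290055080113
0.03 31.3583 [ 0.603 -0.267  0.139] [-1.137  0.015 -2.885] [ 0.028  0.091 -0.006] 0.010377283443229126
0.06 32.0083 [ 0.603 -0.267  0.168] [ 0.471  0.439 -3.768] [-0.035  0.037 -0.023] 0.010709514750243765
```

View pics/a16.png

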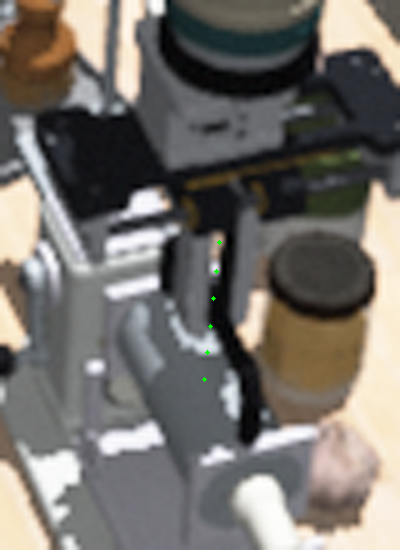

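Run:
```python
from ov import *
T=cv2.imread("pics/top0.png");S=cv2.imread("pics/side0.png")
def g(im,x,y,w,h,k,n):
    c=cv2.resize(im[y:y+h,x:x+w],None,fx=k,fy=k,interpolation=cv2.INTER_CUBIC)
    for i in range(0,w,10): cv2.putText(c,str(x+i),(i*k,8),0,.3,(0,0,255),1)
    for j in range(0,h,10): cv2.putText(c,str(y+j),(0,j*k+4),0,.3,(0,0,255),1)
    cv2.imwrite(n,c)
g(T,240,122,85,70,9,"pics/z1.png"); g(S,290,118,85,70,9,"pics/z2.png")
```

```text
(no output)
```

View pics/z1.png

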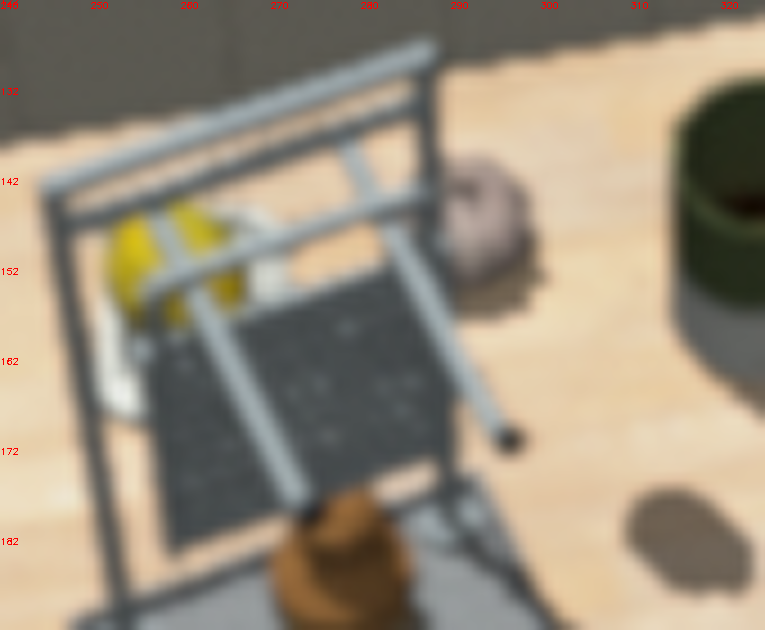

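View pics/z2.png

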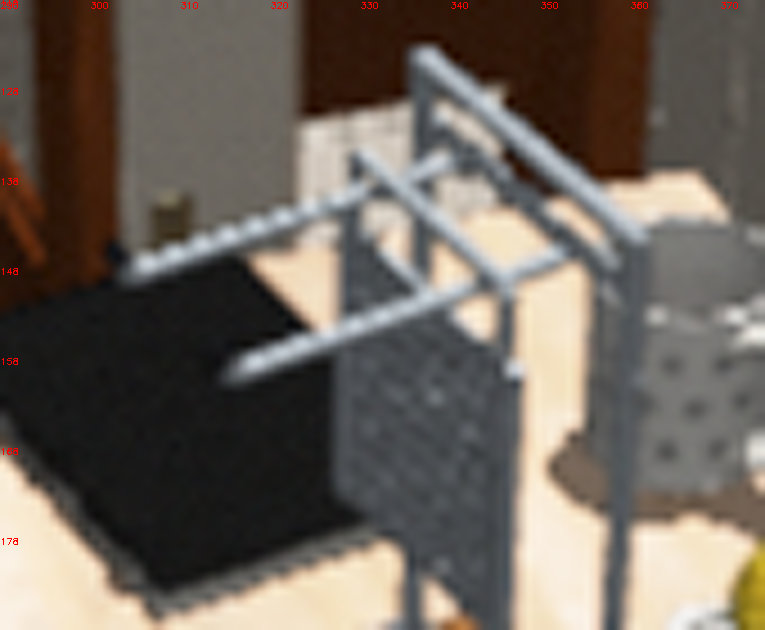

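```bash
cat > m4.py <<'E'
from ov import *
np.set_printoptions(precision=4,suppress=True)
T=.014
z1=lambda x,y:(240+x/9-.5,122+y/9-.5); z2=lambda x,y:(290+x/9-.5,118+y/9-.5)
pr=[('top',(-.067,.034,.272),z1(312,512)),('top',(-.067,-.034,.272),z1(510,440)),('top',(-.060,.034,.262),z1(297,492)),('top',(-.060,-.034,.262),z1(492,425)),
('top',(.074,.034,.262),z1(158,215)),('top',(.074,-.034,.262),z1(350,148)),
('side',(-.067,.034,.272),z2(118,253)),('side',(-.067,-.034,.272),z2(224,360)),('side',(-.062,.034,.262),z2(135,268)),('side',(-.062,-.034,.262),z2(235,372)),
('side',(.074,.034,.262),z2(450,158)),('side',(.074,-.034,.262),z2(570,250))]
tr=[('top',(.095,.085,T),(247.5,190.9)),('top',(.095,-.085,T),(292.5,173.9)),('top',(-.095,-.085,T),(315.1,217.9)),('top',(-.095,.085,T),(268.1,237.1)),
('side',(-.095,.085,T),(290.25,205.7)),('side',(-.095,-.085,T),(315.25,234.5)),('side',(.095,-.085,T),(362.5,213.25))]
for nm,o in(('prongs',pr),('tray',tr),('all',pr+tr)):
    s,r=fit(o,[.6,.15,.2]);print(nm,s,"seat",W(s,(-.022,0,.272)));print(r.T)
np.save("stand.npy",s)
S=cv2.imread("pics/side0.png");Tt=cv2.imread("pics/top0.png")
s,_=fit(pr,[.6,.15,.2])
overlay(S,'side',s,lines_stand(),280,115,95,125,4,"pics/o3.png")
overlay(Tt,'top',s,lines_stand(),240,120,85,120,4,"pics/o4.png")
a=[cv2.imread(f"pics/o{i}.png") for i in(3,4)]
cv2.imwrite("pics/o35.png",np.hstack([cv2.copyMakeBorder(i,0,500-i.shape[0],0,5,0) for i in a]))
E
python3 m4.py
```

```text
prongs [0.62   0.1514 0.2113] seat [[0.5984 0.1468 0.272 ]]
[[-0.3408 -0.2949  0.5957  0.8063 -1.0156 -1.2381  0.1052 -0.3103 -0.3071
  -0.0757  1.4665  0.1375]
 [-0.0824 -0.2467  2.2517  1.5959 -0.9205 -0.8893  0.3312 -0.5296  0.8626
   0.3388  0.397   0.4512]]
tray [0.6156 0.1482 0.2152] seat [[0.5941 0.1435 0.272 ]]
[[-0.3744  0.7523  1.5189  0.3131 -1.1846 -0.6237  0.2817]
 [ 0.1699 -0.1479 -0.6319 -0.4901 -1.6657 -0.9272 -0.5078]]
all [0.6186 0.1504 0.2109] seat [[0.5971 0.1458 0.272 ]]
[[ 0.0905  0.1453  1.0243  1.2437 -0.5923 -0.807  -0.2095 -0.6355 -0.6186
  -0.3976  1.2013 -0.1353 -1.0701  0.1159  0.5988 -0.6851 -0.4898 -0.1225
   0.8321]
 [ 0.2379  0.0753  2.5689  1.915  -0.637  -0.6038  0.587  -0.2548  1.1189
   0.614   0.6455  0.7173 -0.5761 -0.7002 -1.1555 -1.2273 -2.353  -1.6283
  -1.0056]]
```

View pics/o35.png

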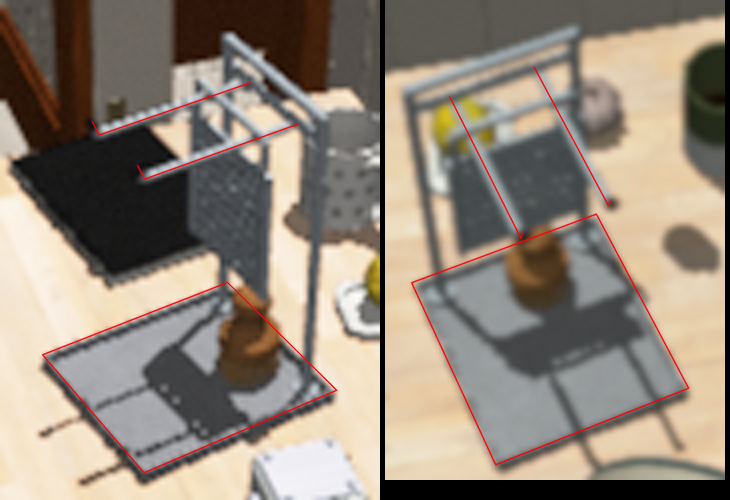

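Run:
```python
from gshow import *
np.set_printoptions(precision=4,suppress=True)
print((proj('side',(.606,-.267,.142))-[335,210]+.5)*6)
OFF=np.array([.003,0,.053]); ST=np.array([.6195,.151,.212])
robot.move_linear([.603,-.267,.285],down(PRESS[2]),speed=.18)
robot.move_linear([.47,-.15,.285],down(PRESS[2]),speed=.2)
t=W(ST,(-.165,0,.338))[0]-OFF;print(t)
robot.move_linear(t,down(ST[2]),speed=.2)
o=robot.observe();print(o['clock'],o['position'],o['contact_force'],o['wrist_torque'],o['opening'])
s=robot.capture('side');T=robot.capture('top');cv2.imwrite("pics/side5.png",s);cv2.imwrite("pics/top5.png",T)
cv2.imwrite("pics/d1.png",cv2.resize(s[70:220,230:390],None,fx=4,fy=4,interpolation=2))
cv2.imwrite("pics/d2.png",cv2.resize(T[100:260,200:360],None,fx=3.7,fy=3.7,interpolation=2))
```

```text
[[248.5214 372.9005]]
[0.4552 0.1163 0.285 ]
35.375 [0.4553 0.1155 0.2849] [ 0.2098  0.4963 -3.3113] [0.0622 0.0811 0.0288] 0.010639341186549155
```

View pics/d1.png

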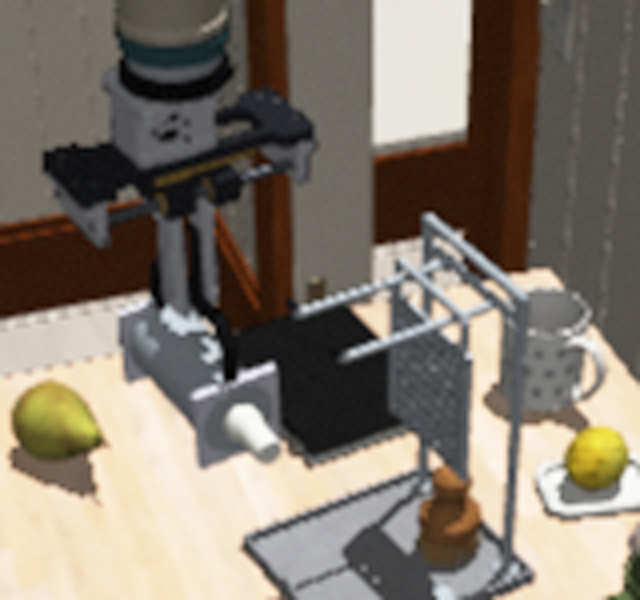

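View pics/d2.png

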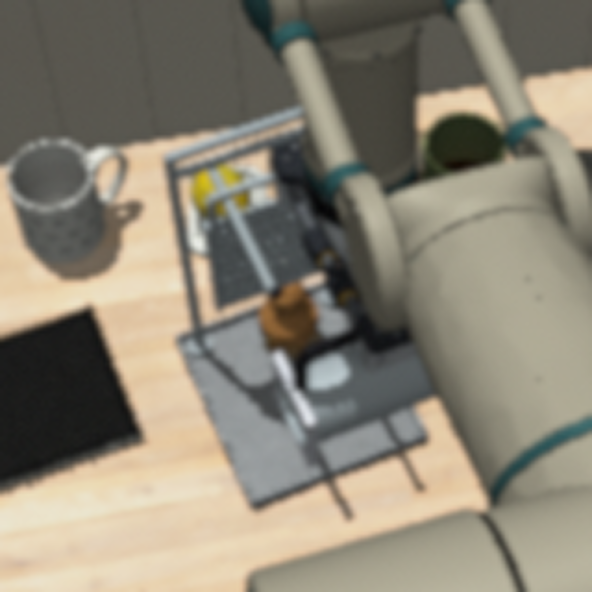

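```bash
cat > ob.py <<'E'
from ov import *
def lines_barrel(bx,by,bz):
    u=bz-.106; f=lambda x,y,z:(bx+x,by+y,u+z)
    L=[(f(0,-.053,.106),f(0,.053,.106)),(f(0,-.053,.106),f(0,-.053,.066)),(f(0,.053,.106),f(0,.053,.066)),(f(0,-.0625,.033),f(0,-.1075,.033))]
    for y in(-.0625,.0625):
        c=[f(-.033,y,0),f(.033,y,0),f(.033,y,.066),f(-.033,y,.066)]
        L+=list(zip(c,c[1:]+c[:1]))
    return L
E
python3 - <<'E'
from ob import *
ST=np.array([.6195,.151,.212])
L=lines_barrel(-.165,0,.338)
overlay(cv2.imread("pics/side5.png"),'side',ST,L+lines_stand(),250,110,120,110,6,"pics/e1.png")
overlay(cv2.imread("pics/top5.png"),'top',ST,L+lines_stand(),235,120,100,110,5,"pics/e2.png")
E
```

```text
(no output)
```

View pics/e1.png

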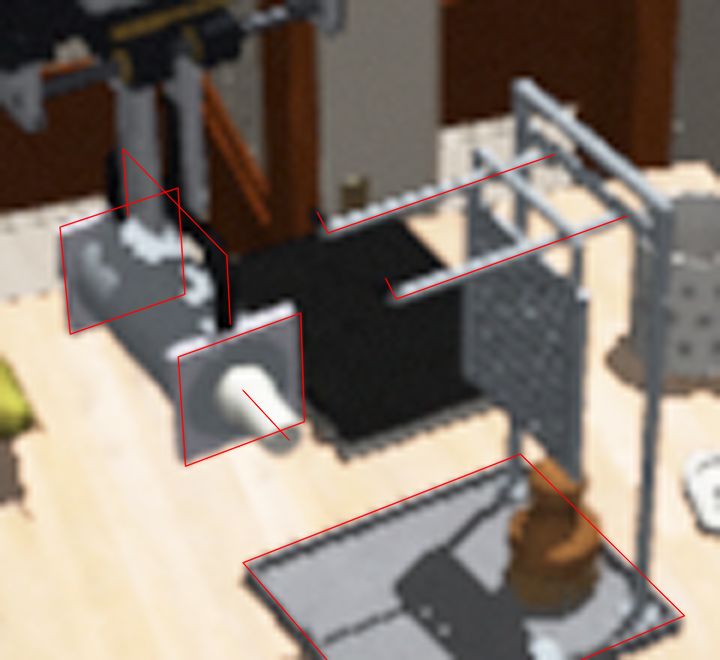

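View pics/e2.png

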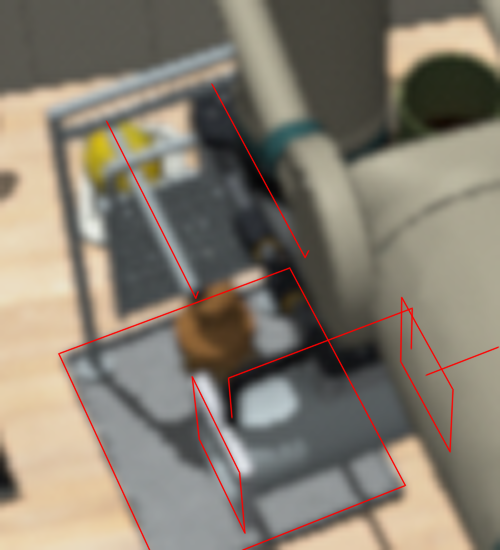

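Run:
```python
from gshow import *
from ob import *
np.set_printoptions(precision=4,suppress=True)
OFF=np.array([.003,0,.053]); ST=np.array([.6195,.151,.212]); q=down(ST[2])
P=lambda x,z:W(ST,(x,0,z))[0]-OFF
robot.move_linear(P(-.165,.290),q,speed=.12)
robot.move_linear(P(-.108,.290),q,speed=.12)
o=robot.observe();print(o['clock'],o['position'],o['contact_force'],P(-.108,.29))
s=robot.capture('side');cv2.imwrite("pics/side6.png",s)
overlay(s,'side',ST,lines_barrel(-.108,0,.290)+lines_stand(),270,110,100,100,6,"pics/e3.png")
```

```text
36.65 [0.5104 0.1282 0.2369] [-0.8803  0.0377 -4.3397] [0.5109 0.1283 0.237 ]
```

View pics/e3.png

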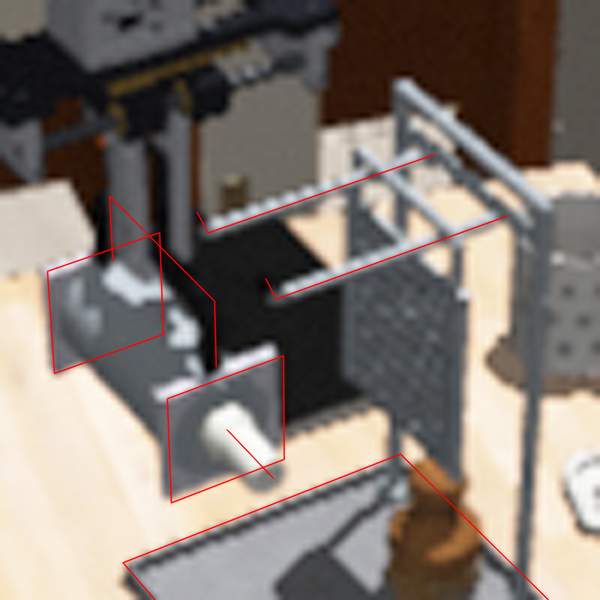

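Run:
```python
from gshow import *
from ob import *
np.set_printoptions(precision=4,suppress=True)
OFF=np.array([.003,0,.053]); ST=np.array([.6195,.151,.212]); q=down(ST[2])
P=lambda x,z:W(ST,(x,0,z))[0]-OFF
for x in(-.085,-.065,-.045,-.024):
    robot.move_linear(P(x,.291),q,speed=.08)
    o=robot.observe();print(x,o['clock'],o['position'],o['contact_force'],o['wrist_torque'])
    if np.linalg.norm(o['contact_force']-[0,0,-3.5])>6: print('stop');break
s=robot.capture('side');cv2.imwrite("pics/side7.png",s);t=robot.capture('top');cv2.imwrite("pics/top7.png",t)
overlay(s,'side',ST,lines_barrel(-.024,0,.291),285,110,100,100,6,"pics/e4.png")
overlay(t,'top',ST,lines_barrel(-.024,0,.291),230,120,100,100,6,"pics/e5.png")
```

```text
-0.085 37.1417 [0.5333 0.1331 0.2378] [-0.1109  0.1662 -4.7678] [0.0153 0.0871 0.0505]
-0.065 37.5417 [0.553  0.1373 0.2377] [ 0.0531  0.4112 -3.9181] [0.0138 0.0792 0.0074]
-0.045 37.9417 [0.5724 0.1415 0.2378] [-0.1892  0.4946 -3.2702] [ 0.0051  0.0837 -0.0713]
-0.024 38.3583 [0.5928 0.1459 0.2377] [-0.6281 -0.5508 -3.4684] [-0.0097  0.0702  0.0295]
```

View pics/e4.png

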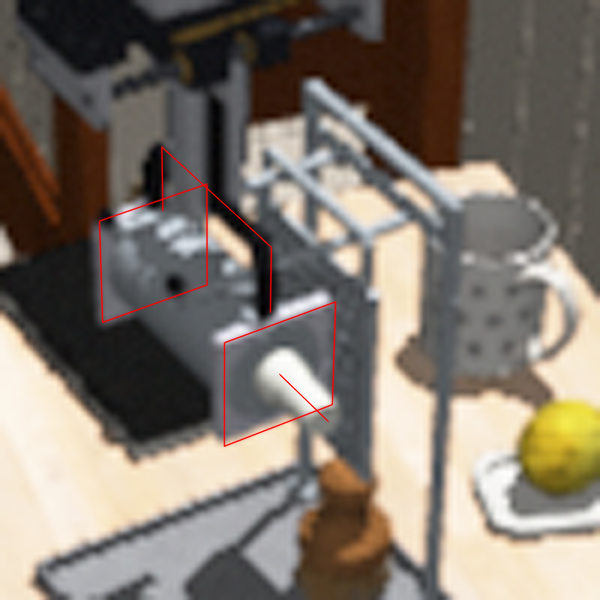

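View pics/e5.png

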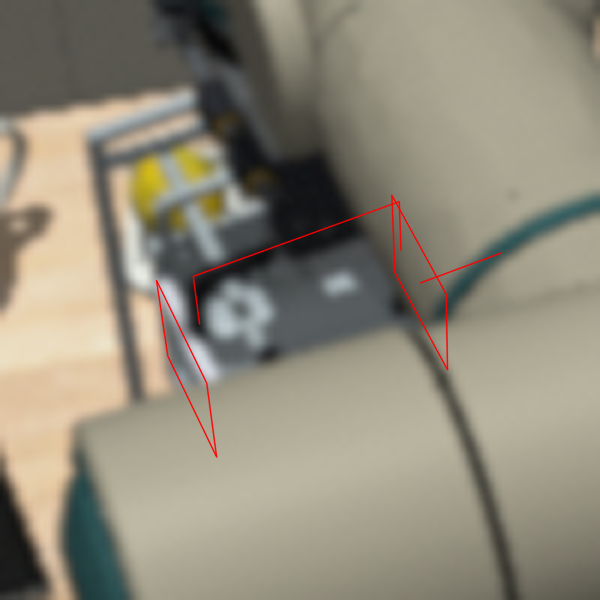

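Run:
```python
from gshow import *
from ob import *
np.set_printoptions(precision=4,suppress=True)
OFF=np.array([.003,0,.053]); ST=np.array([.6195,.151,.212]); q=down(ST[2])
P=lambda x,z:W(ST,(x,0,z))[0]-OFF
for z in(.282,.278,.275,.273,.271,.269,.267,.265):
    robot.move_linear(P(-.024,z),q,speed=.03)
    o=robot.observe();print(z,o['clock'],o['position'],o['contact_force'],o['wrist_torque'])
    if o['contact_force'][2]>1.5: print('stop');break
s=robot.capture('side');cv2.imwrite("pics/side8.png",s)
overlay(s,'side',ST,lines_barrel(-.024,0,.272),285,110,100,100,6,"pics/e6.png")
```

```text
0.282 38.9083 [0.5928 0.1459 0.2287] [ 0.5323 -0.3353 -4.0637] [-0.0118  0.0389 -0.0627]
0.278 39.1917 [0.5929 0.1459 0.2248] [ 0.5466 -0.1905 -3.8405] [-0.0066  0.0566 -0.0301]
0.275 39.4417 [0.5929 0.1459 0.2217] [-1.2249 -0.1086 -3.8569] [0.0007 0.1262 0.0298]
0.273 39.6917 [0.5929 0.1459 0.2198] [-0.7968 -0.2261 -2.9192] [0.0057 0.0746 0.0142]
0.271 39.9417 [0.5934 0.1461 0.2185] [-0.8661  0.6609 -1.685 ] [ 0.0085  0.0358 -0.0363]
0.269 40.1917 [0.5935 0.1461 0.2182] [-1.5184 -0.5823  6.254 ] [-0.0515  0.3568  0.0108]
stop
```

View pics/e6.png

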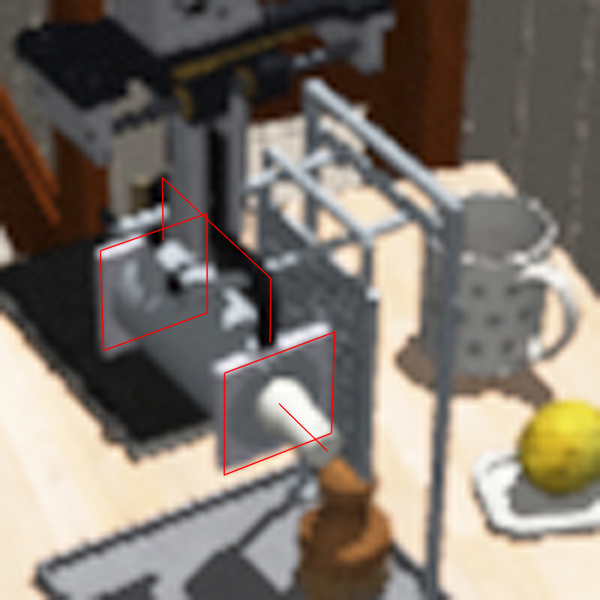

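Run:
```python
from gshow import *
from ob import *
np.set_printoptions(precision=4,suppress=True)
ST=np.array([.6195,.151,.212]); q=down(ST[2])
robot.gripper_to(.03,20)
o=robot.observe();print(o['clock'],o['contact_force'],o['opening'])
s=robot.capture('side');cv2.imwrite("pics/side9.png",s)
robot.move_linear(o['position']+[0,0,.03],q,speed=.06)
o=robot.observe();print(o['clock'],o['contact_force'])
robot.move_linear(o['position']+[0,0,.10],q,speed=.15)
o=robot.observe();print(o['clock'],o['contact_force'])
s=robot.capture('side');cv2.imwrite("pics/side10.png",s);t=robot.capture('top');cv2.imwrite("pics/top10.png",t)
overlay(s,'side',ST,lines_barrel(-.024,0,.272),285,110,100,100,6,"pics/e7.png")
```

```text
40.7583 [0.0006 0.151  0.2808] 0.029986281087841047
41.45 [0.8607 0.6764 0.711 ]
42.2667 [ 0.0542  0.1423 -0.288 ]
```

View pics/e7.png

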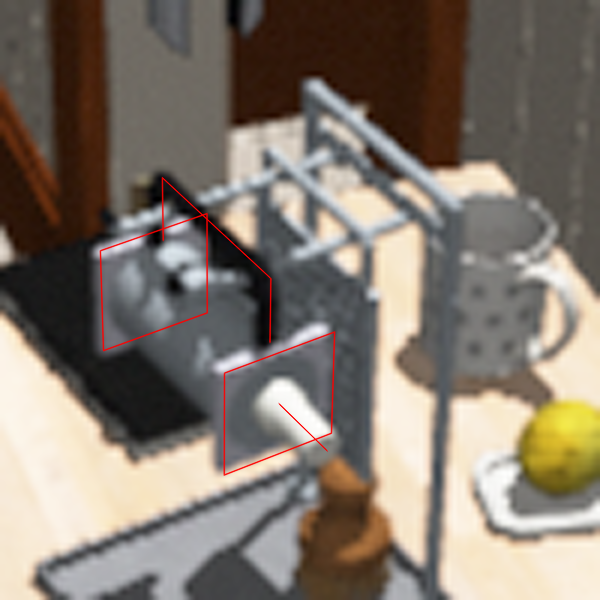

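Run:
```python
from gshow import *
from ob import *
np.set_printoptions(precision=4,suppress=True)
ST=np.array([.6195,.151,.212])
o=robot.observe();j=np.array(o['joint_positions'])
robot.move_linear([.40,.0,.42],down(ST[2]),speed=.25)
j=np.array(robot.observe()['joint_positions']);j[0]-=1.1
robot.move_joints(j)
print(robot.observe()['clock'])
s=robot.capture('side');t=robot.capture('top');cv2.imwrite("pics/side11.png",s);cv2.imwrite("pics/top11.png",t)
overlay(s,'side',ST,lines_barrel(-.024,0,.272),285,110,100,100,6,"pics/e8.png")
overlay(t,'top',ST,lines_barrel(-.024,0,.272),230,120,100,90,7,"pics/e9.png")
```

```text
45.0667
```

View pics/e9.png

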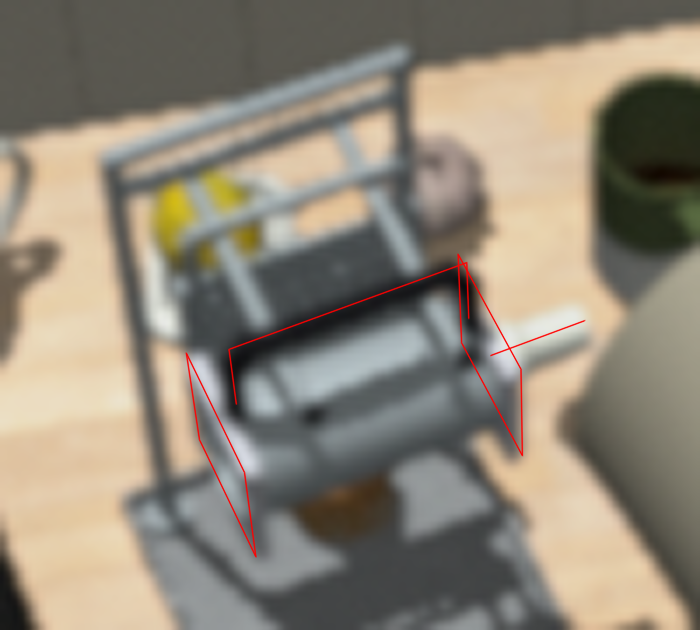

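View pics/side11.png

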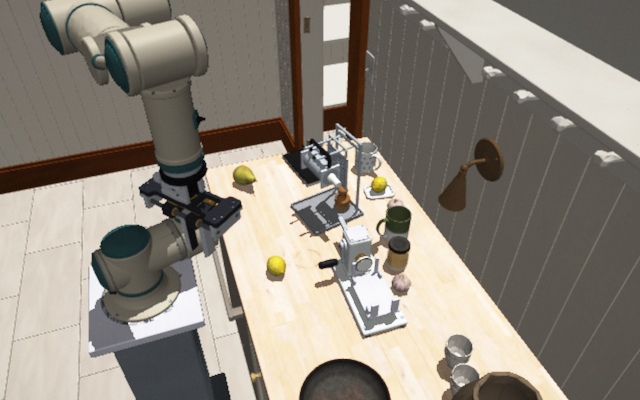

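Run:
```python
from gshow import *
o=robot.observe();print(o['clock'],o['contact_force'])
robot.job_done()
```

```text
45.1667 [-1.03143737 -0.69283061 -0.1635315 ]
the job is handed in; nothing more can be done
```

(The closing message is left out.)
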